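Stow the full screw tin and the setting tools, keep the started tin out

ROBOT

A 6-joint arm with a two-finger parallel gripper is mounted at the origin on a cart in front of the work surface, level with it; the furniture and walls round the work are solid. World frame = base frame: x ahead of the robot, y to its left, z up, the work surface at z = 0. Lengths are in mm, angles in rad, forces in N, time in s.
With the tool pointing down it reaches from about 275 to 1000 mm from the base axis. Payload 8.4 kg.
Tool frame: the origin (TCP) lies at the very end of the fingers, on their centre line; the grasp point (between the pads) lies 19 mm behind it (r.tcp_to_grasp is the distance from the TCP to the grasp point, in mm); z points along the fingers, y is the line along which they close (so a half turn about z gives the same grasp; the last joint's range is limited). The gripper opens to 85 mm and grips with 20 to 120 N. Pads are 22 mm wide; open, the fingers measure 114 mm over their backs; the gripper's body (76 mm by 85 mm) begins 54 mm behind the grasp point. The pads swing forward as they close: fully open they stand 13 mm farther back than shut.
Start: joints at [-1.129, 0.353, 1.633, -0, 1.155, -0.002], TCP at [268.358, -564.457, 231.281] pointing down, gripper open.
Joint ranges: [-2.63, 2.63], [-0.92, 2.1], [0.06, 2.66], [-1.3, 4.44], [0, 2.69], [-3.02, 3.02]. Speed limits (rad/s): [2.22, 2.22, 2.79, 3.14, 3.14, 3.14].

INTERFACE

Orientations are given as [roll, pitch, yaw] about the fixed x, y, z axes, in that order (R = Rz(yaw) Ry(pitch) Rx(roll)).
In Python, from rig import r gives the robot as it stands. The module is installed in compiled form; this text tells all that it offers.
- The arm moves only by the tool play_rows, never from a script. Its argument "rows" is a list of rows, each an object with "dp": the shift along the tool's x, y, z in units of 40 mm (1.0 is 40 mm), a list of three; "turn": the turn, a rotation vector about the tool's x, y, z in units of 6 degrees (1.0 is 6 degrees), a list of three; "fingers": the closure, from 0 (fully open) to 1 (shut). In form: [{"dp": [tx, ty, tz], "turn": [wx, wy, wz], "fingers": fingers}, ...]. A call has 1 to 5 rows; each row shifts and turns the commanded pose from where the row before left it, along the tool's axes as they then stand; what a row does not reach is not made up. A row lasts 1/12 s, in which the tool goes at most 41.7 mm and 7.16 degrees, less where a joint would pass 70% of its speed; a pose out of reach is approached as far as the arm can. A call is refused whole if a number of a shift passes 1 or a number of a turn 1, either way. A call with a gripper value outside its range is refused whole. The fingers move at their own pace and stop on an object; "force" is the grip in N (left out, the last holds). Time passes only in rows, so rows that do not move let the fingers close. It gives the time, the measured TCP pose, the force, the opening and the grip force at its end, in the units of the state.
- r.sense(): the state, without advancing time (a new reading comes with each control period).
- r.grab_frame(name): name is "scene" or "top" or "wrist"; returns a dict with "pixels" (400x640x3 uint8, red, green, blue), "fx", "fy", "cx", "cy" (pixels), "pose" (4x4, takes a point from camera to world coordinates). Camera axes: x right, y down, z forward; pixel columns grow to the right and rows downward; lengths in mm; the calibration is good to about 2 mm. A picture is of the moment at which its call begins. There is no depth.
- r.sign_off(): hands the job in; it is judged then, once.
The state is a dict: "clock": time; "qpos": joint angles; "qvel": joint speeds; "joint_efforts": joint torques, N m; "eef_pos": TCP position; "tcp_rot": TCP orientation; "contact_force": force on the tool from outside, world axes, zero at the start; "wrist_torque": the same for the moment, N m; "opening": opening from 0.0 (shut) to 1.0 (fully open); "grasp_force": force on a finger pad.
Only numpy, scipy, OpenCV 4.12 (cv2) and the standard library are available. Lean on these libraries where they do the work, as an engineer would, in place of code of your own. Each camera call takes 0.05 s, during which the arm holds its last target. There are 200 camera calls.

TASK

Two look-alike closed screw tins stand on the bench; the heavier one is still full, the lighter one has been started. Pull the cabinet's top drawer right out, stand the full tin in its middle compartment and lay whatever nail sets and bit strip are on the bench in its side compartments, then slide the drawer fully shut without slamming it. Stand the started tin in the job tray, flat on the mat, for tomorrow's work; leave the red pencil where it lies.

Things in the scene. Friction and masses are not known exactly. Their poses are not given: they have to be found in the camera images.
- parts_cabinet_drawer_2 (a joint): Opening of the cabinet's top drawer: 0 m shut, 0.14 m right out; it begins partly out, slides level along the cabinet's -x with about 1.5 N of friction and stays where it is left.
- parts_cabinet: Grey steel three-drawer parts cabinet, fixed, 190 deep x 290 wide x 200 mm high (carrying handle on top to 238 mm). Origin under its centre; -x is its front, y left. Front face of the shut drawers lies 84 mm before the origin, cabinet body's face 83 mm before it. The drawer below the top one also stands partly open; leave it.
- drawer_front (a point): Middle of the top edge of the top drawer's 3 mm front panel (moves with the drawer); the panel is 282 mm wide and 60 mm high. It can be pulled from inside with closed fingers behind it (52 mm free or more behind it at the start) and pushed from outside; a cup handle 70 mm wide stands out 25 mm in front of it, its top 31 mm below this point. x points into the cabinet.
- compartment_left (a point): Left compartment of the top drawer: point on its floor (black foam liner), midway across, 69 mm behind the front panel's inner face; it moves with the drawer. x points into the cabinet, y left, z up. 170 mm (x) by 91 mm (y); dividers stand 26 mm, front 45 mm, sides 32 mm above the liner. With the drawer right out, the floor is uncovered from 69 mm before to 69 mm behind the point.
- compartment_middle (a point): Middle compartment of the top drawer: point on its floor (black foam liner), midway across, 69 mm behind the front panel's inner face; it moves with the drawer. x points into the cabinet, y left, z up. 170 mm (x) by 91 mm (y); dividers stand 26 mm, front 45 mm, sides 32 mm above the liner. With the drawer right out, the floor is uncovered from 69 mm before to 69 mm behind the point.
- compartment_right (a point): Right compartment of the top drawer: point on its floor (black foam liner), midway across, 69 mm behind the front panel's inner face; it moves with the drawer. x points into the cabinet, y left, z up. 170 mm (x) by 91 mm (y); dividers stand 26 mm, front 45 mm, sides 32 mm above the liner. With the drawer right out, the floor is uncovered from 69 mm before to 69 mm behind the point.
- job_tray_floor (a point): Job tray: fixed shallow steel tray with black mat, 210 (x) x 140 (y) x 22 mm. Point: centre of its inner floor, 5 mm above the bench. A marker pen, 135 mm long and 16 mm thick, lies along x in it, 35 to 58 mm to -y of the point; the rest is free. Inner size 204 x 134 mm.
- tin_a_center (a point): Look-alike closed screw tin: green body, bright steel lid, paper label with a red band on top; 56 (x) x 82 (y) x 40 high mm, 0.2 to 0.8 kg. Two of three such tins are present; which is heavier is hidden. Point: its centre, 20 mm above its underside. x across the 56 mm sides (grasp there), y along the 82 mm, z up when upright.
- tin_b_center (a point): Look-alike closed screw tin: green body, bright steel lid, paper label with a red band on top; 56 (x) x 82 (y) x 40 high mm, 0.2 to 0.8 kg. Two of three such tins are present; which is heavier is hidden. Point: its centre, 20 mm above its underside. x across the 56 mm sides (grasp there), y along the 82 mm, z up when upright.
- tin_c_center (a point): Look-alike closed screw tin: green body, bright steel lid, paper label with a red band on top; 56 (x) x 82 (y) x 40 high mm, 0.2 to 0.8 kg. Two of three such tins are present; which is heavier is hidden. Point: its centre, 20 mm above its underside. x across the 56 mm sides (grasp there), y along the 82 mm, z up when upright.
- bit_strip_center (a point): Black strip with six driver bits standing in it, 16 (x) x 75 (y) mm, base 14 mm high, bits to 36 mm, 0.05 kg; may be absent. Point: centre of the base, 7 mm above its underside. Grasp the base across x; y runs along it, z up.
- nail_set_1_center (a point): Nail set (steel punch) lying on the bench, 105 mm long, knurled shank 11 mm across, 0.06 kg; may be absent. Point: middle of the thick shank, 5 mm above its underside: grasp there across x. y runs along it; it reaches 35 mm to +y of the point and 70 mm (thin tip) to -y.
- nail_set_2_center (a point): Nail set (steel punch) lying on the bench, 105 mm long, knurled shank 11 mm across, 0.06 kg; may be absent. Point: middle of the thick shank, 5 mm above its underside: grasp there across x. y runs along it; it reaches 35 mm to +y of the point and 70 mm (thin tip) to -y.
- pencil_0: Flat red carpenter pencil lying on the bench, 15 x 168 x 8 mm; not part of the job. Origin: under its middle; y along it.

How it is judged (in metres and radians):
On the way, in this order (a step that is already met when the one before it is completed fails the run):
1. the top drawer is pulled right out (value of joint parts_cabinet_drawer_2 above 0.125 m), for 0.2 s.
2. the heavier tin stands in the middle compartment and every small tool lies in a side compartment (x of tin_b_center in the frame of compartment_middle between -0.04 and 0.084 m and y of tin_b_center in the frame of compartment_middle between -0.02 and 0.02 m and z of tin_b_center in the frame of compartment_middle between 0.012 and 0.032 m and angle between tin_b_center's own z axis and vertical below 0.15 rad and ((x of tin_b_center in the frame of compartment_middle between -0.04 and 0.084 m and y of tin_b_center in the frame of compartment_middle between -0.02 and 0.02 m and z of tin_b_center in the frame of compartment_middle between 0.012 and 0.032 m and angle between tin_b_center's own z axis and vertical below 0.15 rad) or (x of tin_a_center in the frame of compartment_middle between -0.04 and 0.084 m and y of tin_a_center in the frame of compartment_middle between -0.02 and 0.02 m and z of tin_a_center in the frame of compartment_middle between 0.012 and 0.032 m and angle between tin_a_center's own z axis and vertical below 0.15 rad)) and ((x of bit_strip_center in the frame of compartment_left between -0.064 and 0.106 m and y of bit_strip_center in the frame of compartment_left between -0.045 and 0.045 m and z of bit_strip_center in the frame of compartment_left between -0.004 and 0.04 m) or (x of bit_strip_center in the frame of compartment_right between -0.064 and 0.106 m and y of bit_strip_center in the frame of compartment_right between -0.045 and 0.045 m and z of bit_strip_center in the frame of compartment_right between -0.004 and 0.04 m)) and ((x of nail_set_1_center in the frame of compartment_left between -0.064 and 0.106 m and y of nail_set_1_center in the frame of compartment_left between -0.045 and 0.045 m and z of nail_set_1_center in the frame of compartment_left between -0.004 and 0.04 m) or (x of nail_set_1_center in the frame of compartment_right between -0.064 and 0.106 m and y of nail_set_1_center in the frame of compartment_right between -0.045 and 0.045 m and z of nail_set_1_center in the frame of compartment_right between -0.004 and 0.04 m)) and ((x of nail_set_2_center in the frame of compartment_left between -0.064 and 0.106 m and y of nail_set_2_center in the frame of compartment_left between -0.045 and 0.045 m and z of nail_set_2_center in the frame of compartment_left between -0.004 and 0.04 m) or (x of nail_set_2_center in the frame of compartment_right between -0.064 and 0.106 m and y of nail_set_2_center in the frame of compartment_right between -0.045 and 0.045 m and z of nail_set_2_center in the frame of compartment_right between -0.004 and 0.04 m)) and linear speed of each of tin_a, tin_b, tin_c, bit_strip, nail_set_1, nail_set_2 below 0.02 m/s), for 0.2 s.
3. the drawer is shut (value of joint parts_cabinet_drawer_2 below 0.004 m), for 0.2 s.
At the end, for the whole second after the job is handed in: Top drawer shut to 4 mm; the heavier tin upright in its middle compartment; every small tool present in its left or right compartment; the lighter tin upright on the job tray's floor (within 8 degrees, centre at most 80 mm along and 50 mm across from the middle); all at rest (all of step 2 and value of joint parts_cabinet_drawer_2 below 0.004 m and distance between tin_a_center and tin_b_center above 0.16 m and x of tin_c_center in the frame of job_tray_floor between -0.08 and 0.08 m and y of tin_c_center in the frame of job_tray_floor between -0.05 and 0.05 m and z of tin_c_center in the frame of job_tray_floor between 0.015 and 0.03 m and angle between tin_c_center's own z axis and vertical below 0.15 rad and ((x of tin_a_center in the frame of job_tray_floor between -0.08 and 0.08 m and y of tin_a_center in the frame of job_tray_floor between -0.05 and 0.05 m and z of tin_a_center in the frame of job_tray_floor between 0.015 and 0.03 m and angle between tin_a_center's own z axis and vertical below 0.15 rad) or (x of tin_a_center in the frame of compartment_middle between -0.04 and 0.084 m and y of tin_a_center in the frame of compartment_middle between -0.02 and 0.02 m and z of tin_a_center in the frame of compartment_middle between 0.012 and 0.032 m and angle between tin_a_center's own z axis and vertical below 0.15 rad))); the robot touches nothing.
It fails at once if the drawer is slammed (faster than 0.5 m/s inwards) (velocity of joint parts_cabinet_drawer_2 below -0.5 m/s).
It fails at once if the pencil is shoved more than 5 cm (distance of pencil_0 from where it was at the start of the episode above 0.05 m).
Of tin_a, tin_b, tin_c only 2 to 2 are there at a start; the rules pass over those that are not, and their reading is None.
Of bit_strip, nail_set_1, nail_set_2 only 1 to 3 are there at a start; the rules pass over those that are not, and their reading is None.
At some moment in a run one of tin_a, tin_b, tin_c, nail_set_2 may be knocked a few centimetres aside while the robot is not near it.
Once in a run the grip may slacken for a moment while it holds something.
It also fails if it takes over 210 s, if anything falls off the work surface, if the arm or the gripper's body presses on something with over 40 N, if the wrist force passes 120 N, or if a joint passes its speed limit or range.

## Working session

There is one attempt and no reset: what is moved stays moved. The work goes in short steps, Python scripts to look and compute and a tool call to move; the robot and the scene stay as the last step left them, time stands still between calls to the robot, and variables do not carry over. Pictures are saved under pics/ and viewed, at most 14 in all, crops included, and the job is handed in when it is done.

Besides the shell and the picture viewer there is one more tool, called after "Request:" by a JSON object that holds its "api" and its "payload", one argument or row to a line. play_rows: Moves the arm, as the interface text tells. Its arguments: {"type":"object","properties":{"rows":{"type":"array"},"force":{"type":"number"}},"required":["rows"]}

```bash
mkdir -p pics; ls; cat > h.py <<'E'
from rig import r
import numpy as np, cv2
def grab(n,f=None):
    d=r.grab_frame(n)
    if f: cv2.imwrite('pics/'+f,cv2.cvtColor(d['pixels'],cv2.COLOR_RGB2BGR))
    return d
def ray(d,u,v,z):
    P=np.array(d['pose']);c=P[:3,:3]@np.array([(u-d['cx'])/d['fx'],(v-d['cy'])/d['fy'],1]);o=P[:3,3]
    return (o+c*(z-o[2])/c[2]).round(1)
E
python3 - <<'E'
from h import *
import pickle
for n in ['top','scene']:
    d=grab(n,n+'0.png');pickle.dump(d,open(n+'.pkl','wb'));print(n,d['fx'],np.array(d['pose']).round(3))
s=r.sense();print(s)
E
```

```text
pics
top 382.1625839377222 [[ 1.200000e-02 -9.950000e-01  1.020000e-01  5.187160e+02]
 [-1.000000e+00 -1.200000e-02 -1.000000e-03 -1.796370e+02]
 [ 3.000000e-03 -1.020000e-01 -9.950000e-01  1.096459e+03]
 [ 0.000000e+00  0.000000e+00  0.000000e+00  1.000000e+00]]
scene 505.9063225803877 [[ 7.940000e-01 -2.980000e-01  5.300000e-01 -1.265230e+02]
 [-6.080000e-01 -3.910000e-01  6.910000e-01 -1.105597e+03]
 [ 1.000000e-03 -8.710000e-01 -4.920000e-01  7.914910e+02]
 [ 0.000000e+00  0.000000e+00  0.000000e+00  1.000000e+00]]
{'clock': 0.1, 'qpos': array([-1.12938205e+00,  3.53610811e-01,  1.63405544e+00,  2.92982762e-05,
        1.15520831e+00, -2.37806563e-03]), 'qvel': array([-0.00227233, -0.00118225, -0.00202398, -0.00097948, -0.00082857,
        0.00014605]), 'joint_efforts': array([ 3.27867256e-04, -6.06358767e+01, -3.42817640e+01,  1.23998944e-07,
        3.80204961e-03, -1.53512394e-05]), 'eef_pos': array([ 268.19179726, -564.05779829,  230.61867157]), 'tcp_rot': array([-3.14031082e+00, -2.98375710e-05,  4.43780479e-01]), 'contact_force': array([ 0.005265  , -0.57857689, -0.27866692]), 'wrist_torque': array([ 0.02694196, -0.02140914,  0.02396703]), 'grasp_force': 0.0, 'opening': 1.0005949405798131}
```

View pics/top0.png

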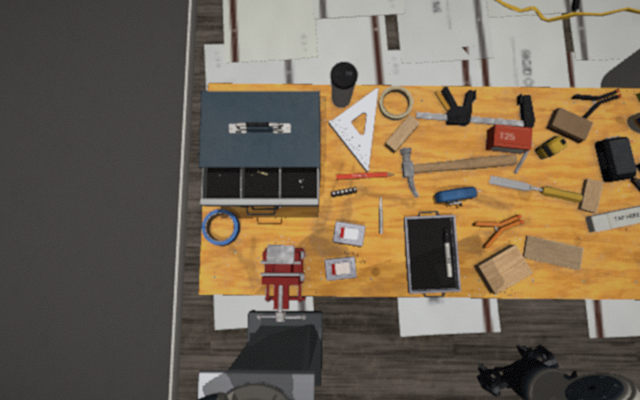

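View pics/scene0.png

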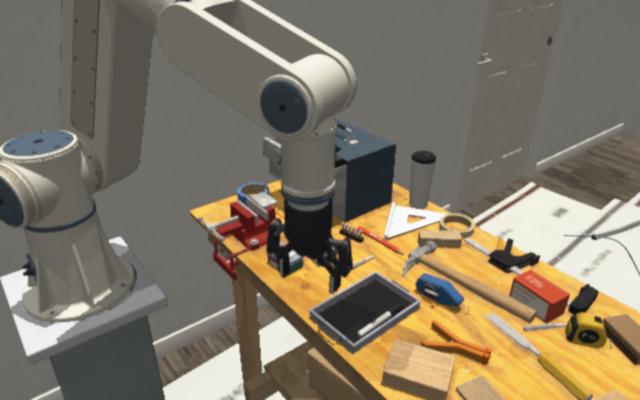

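The top view shows the cabinet at (260,130) with the top drawer's front edge near row 203. The tins are at (349,233) and (341,268), the bit strip at (344,191), one nail set at (380,215), the pencil at (365,175) and the tray at (431,253). The vise is at (283,265). The scene view confirms this layout.

```bash
python3 - <<'E'
from h import *
import pickle
d=pickle.load(open('top.pkl','rb'));im=d['pixels']
c=im[85:300,195:465];cv2.imwrite('pics/c1.png',cv2.cvtColor(cv2.resize(c,None,fx=2.75,fy=2.75,interpolation=cv2.INTER_CUBIC),cv2.COLOR_RGB2BGR))
hsv=cv2.cvtColor(im,cv2.COLOR_RGB2HSV)
wood=((hsv[...,0]>8)&(hsv[...,0]<25)&(hsv[...,1]>110)&(hsv[...,2]>110))
for nm,(x0,y0,x1,y1),z in [('tin1',(328,217,370,250),20),('tin2',(320,252,362,284),20),('strip',(325,184,362,200),10),('nail',(374,192,388,240),5),('tray',(398,206,465,302),20)]:
    m=(~wood[y0:y1,x0:x1]).astype(np.uint8)
    cs,_=cv2.findContours(m,cv2.RETR_EXTERNAL,cv2.CHAIN_APPROX_NONE);k=max(cs,key=cv2.contourArea)+[x0,y0]
    R=cv2.minAreaRect(k);B=cv2.boxPoints(R)
    W=[ray(d,u+.0,v,z)[:2] for u,v in B]
    print(nm,R,ray(d,*R[0],z),[w.tolist() for w in W])
for u,v,z in [(203,204,190),(318,204,190),(201,168,200),(320,168,200)]:print(u,v,ray(d,u,v,z))
E
```

```text
tin1 ((348.6907043457031, 233.22860717773438), (30.607582092285156, 22.20162010192871), 8.53076457977295) [ 536.4 -251.7   20. ] [[511.5, -204.8], [573.1, -213.5], [561.3, -298.8], [499.9, -289.6]]
tin2 ((340.2499694824219, 268.2499694824219), (22.196739196777344, 30.92083168029785), 83.6598129272461) [ 439.  -228.7   20. ] [[464.2, -182.2], [474.6, -267.9], [414.0, -274.9], [403.7, -189.7]]
strip ((343.5566101074219, 191.80189514160156), (5.590085983276367, 25.86182403564453), 79.3803482055664) [ 654.6 -237.1   10. ] [[655.2, -199.2], [669.8, -271.9], [654.0, -274.9], [639.4, -202.3]]
nail ((380.5, 215.0), (36.0, 3.0), 90.0) [ 589.6 -343.4    5. ] [[641.4, -339.3], [641.5, -347.9], [538.3, -347.5], [538.2, -339.0]]
tray ((431.0, 256.0), (90.0, 66.0), 90.0) [ 475.7 -481.8   20. ] [[600.5, -390.7], [602.7, -577.3], [353.7, -570.8], [351.7, -388.6]]
203 204 [598.9 106.8 190. ]
318 204 [ 602.1 -166.9  190. ]
201 168 [683.8 112.1 200. ]
320 168 [ 687.2 -170.6  200. ]
```

View pics/c1.png

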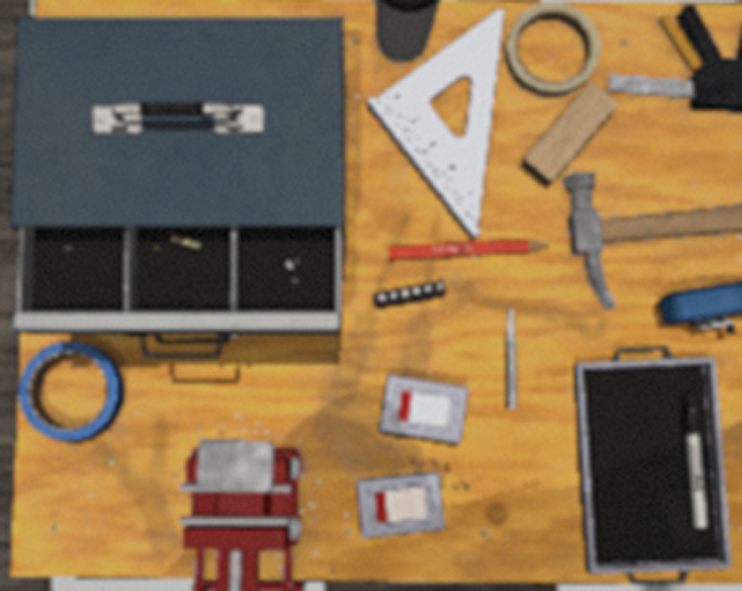

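The crop shows tin 1 at crop (424,410), tin 2 at (400,505), the strip at (410,293) and one nail set at (511,358) with its thin tip up, towards +x. There is no second nail set. The top drawer's front panel is at crop row ~318.

I'll turn the tool so that it closes along x, then move over the drawer.

Request:
{"api": "play_rows", "payload": {
  "rows": [
    {"dp":[0,0,-0.25],"turn":[0,0,-1],"fingers":0},
    {"dp":[0,0,-0.25],"turn":[0,0,-1],"fingers":0},
    {"dp":[0,0,-0.25],"turn":[0,0,-1],"fingers":0},
    {"dp":[0,0,-0.25],"turn":[0,0,-1],"fingers":0},
    {"dp":[0,0,-0.25],"turn":[0,0,-1],"fingers":0}
  ]
}}

```text
clock: 0.52
eef_pos: [268.2, -564.2, 281.3]
tcp_rot: [-3.141, -0.0, 0.973]
contact_force: [0.5, -0.7, 0.2]
opening: 0.998
grasp_force: 0.0
```

Request:
{"api": "play_rows", "payload": {
  "rows": [
    {"dp":[0,0,-0.25],"turn":[0,0,-1],"fingers":0},
    {"dp":[0,0,-0.25],"turn":[0,0,-1],"fingers":0},
    {"dp":[0,0,-0.25],"turn":[0,0,-1],"fingers":0},
    {"dp":[0,0,-0.25],"turn":[0,0,-1],"fingers":0},
    {"dp":[0,0,-0.25],"turn":[0,0,-1],"fingers":0}
  ]
}}

```text
clock: 0.93
eef_pos: [268.2, -564.2, 331.3]
tcp_rot: [-3.141, -0.001, 1.496]
contact_force: [-0.2, -0.5, 0.2]
opening: 1.002
grasp_force: 0.0
```

Request:
{"api": "play_rows", "payload": {
  "rows": [
    {"dp":[0,0,0],"turn":[0,0,-0.76],"fingers":1},
    {"dp":[0.8,0.5,0],"turn":[0,0,0],"fingers":1},
    {"dp":[0.8,0.5,0],"turn":[0,0,0],"fingers":1},
    {"dp":[0.8,0.5,0],"turn":[0,0,0],"fingers":1},
    {"dp":[0.8,0.5,0],"turn":[0,0,0],"fingers":1}
  ]
}}

```text
clock: 1.35
eef_pos: [348.6, -435.0, 330.8]
tcp_rot: [-3.141, -0.001, 1.57]
contact_force: [0.9, 0.3, 0.5]
opening: 0.301
grasp_force: 0.0
```

Request:
{"api": "play_rows", "payload": {
  "rows": [
    {"dp":[0.8,0.5,0],"turn":[0,0,0],"fingers":1},
    {"dp":[0.8,0.5,0],"turn":[0,0,0],"fingers":1},
    {"dp":[0.8,0.5,0],"turn":[0,0,0],"fingers":1},
    {"dp":[0.8,0.5,0],"turn":[0,0,0],"fingers":1},
    {"dp":[0.8,0.5,0],"turn":[0,0,0],"fingers":1}
  ]
}}

```text
clock: 1.77
eef_pos: [448.9, -274.7, 331.1]
tcp_rot: [-3.141, -0.0, 1.57]
contact_force: [1.1, -0.9, -0.2]
opening: 0.002
grasp_force: 0.0
```

Request:
{"api": "play_rows", "payload": {
  "rows": [
    {"dp":[0.8,0.5,0],"turn":[0,0,0],"fingers":1},
    {"dp":[0.8,0.5,0],"turn":[0,0,0],"fingers":1},
    {"dp":[0.8,0.5,0],"turn":[0,0,0],"fingers":1},
    {"dp":[0.8,0.5,0],"turn":[0,0,0],"fingers":1},
    {"dp":[0,0,0],"turn":[0,0,0],"fingers":1}
  ]
}}

```text
clock: 2.18
eef_pos: [531.0, -143.5, 330.9]
tcp_rot: [3.141, -0.002, 1.574]
contact_force: [-0.4, -0.2, -0.3]
opening: -0.0
grasp_force: 0.0
```

```bash
python3 - <<'E'
from h import *
import pickle
d=grab('wrist','w1.png');pickle.dump(d,open('w1.pkl','wb'))
s=r.sense();print(s['clock'],s['eef_pos'],s['tcp_rot'],np.array(d['pose']).round(2),d['fx'])
E
```

```text
2.2333 [ 529.62807604 -145.65989593  330.81143392] [-3.14117256e+00 -7.89035314e-04  1.57483583e+00] [[ 1.0000e+00  0.0000e+00  0.0000e+00  5.3101e+02]
 [ 0.0000e+00 -9.6000e-01 -2.8000e-01 -7.1820e+01]
 [ 0.0000e+00  2.8000e-01 -9.6000e-01  4.7440e+02]
 [ 0.0000e+00  0.0000e+00  0.0000e+00  1.0000e+00]] 283.51160327473207
```

View pics/w1.png

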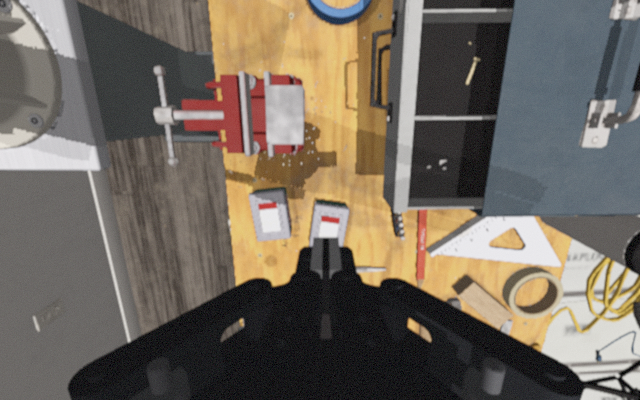

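The wrist view shows the panel strip at u≈400–418 and the dividers at rows 15 and 118. The drawer's middle is near y≈-30, with the panel at x≈617. I'll go behind the panel with closed fingers.

Request:
{"api": "play_rows", "payload": {
  "rows": [
    {"dp":[0.55,0.6,0],"turn":[0,0,0],"fingers":1},
    {"dp":[0.55,0.6,0],"turn":[0,0,0],"fingers":1},
    {"dp":[0.55,0.6,0],"turn":[0,0,0],"fingers":1},
    {"dp":[0.55,0.6,0],"turn":[0,0,0],"fingers":1},
    {"dp":[0.55,0.6,0],"turn":[0,0,0],"fingers":1}
  ]
}}

```text
clock: 2.65
eef_pos: [649.0, -38.6, 331.0]
tcp_rot: [-3.141, 0.0, 1.57]
contact_force: [0.4, -1.6, 0.2]
opening: 0.0
grasp_force: 0.0
```

Request:
{"api": "play_rows", "payload": {
  "rows": [
    {"dp":[0,0,0.4],"turn":[0,0,0],"fingers":1},
    {"dp":[0,0,0.6],"turn":[0,0,0],"fingers":1},
    {"dp":[0,0,0.6],"turn":[0,0,0],"fingers":1},
    {"dp":[0,0,0.4],"turn":[0,0,0],"fingers":1},
    {"dp":[0,0,0],"turn":[0,0,0],"fingers":1}
  ]
}}

```text
clock: 3.07
eef_pos: [645.9, -39.4, 247.0]
tcp_rot: [-3.135, -0.0, 1.57]
contact_force: [-0.7, -0.6, -0.9]
opening: 0.004
grasp_force: 0.0
```

```bash
python3 - <<'E'
from h import *
import pickle
d=grab('wrist','w2.png');pickle.dump(d,open('w2.pkl','wb'))
s=r.sense();print(s['clock'],s['eef_pos'],s['tcp_rot'],np.array(d['pose']).round(2),d['cx'],d['cy'])
E
```

```text
3.1167 [646.97213562 -39.45763827 249.31838819] [-3.13731473e+00  2.81544680e-05  1.56980424e+00] [[ 1.0000e+00  0.0000e+00 -1.0000e-02  6.4735e+02]
 [-0.0000e+00 -9.6000e-01 -2.8000e-01  3.2510e+01]
 [-1.0000e-02  2.8000e-01 -9.6000e-01  3.9028e+02]
 [ 0.0000e+00  0.0000e+00  0.0000e+00  1.0000e+00]] 325.4639915145923 199.94157419115928
```

View pics/w2.png

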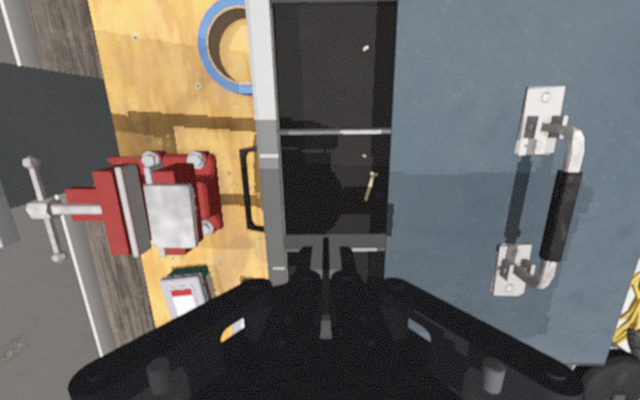

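The wrist view shows the middle compartment between the dividers at rows 131 and 248, which puts its middle at y≈-26. The panel rim is at u≈258–275, so x≈600. I'll descend and pull.

Request:
{"api": "play_rows", "payload": {
  "rows": [
    {"dp":[0.3,0,0.6],"turn":[0,0,0],"fingers":1},
    {"dp":[0,0,0.6],"turn":[0,0,0],"fingers":1},
    {"dp":[0,0,0.6],"turn":[0,0,0],"fingers":1},
    {"dp":[0,0,0.25],"turn":[0,0,0],"fingers":1},
    {"dp":[0,0,0],"turn":[0,0,0],"fingers":1}
  ]
}}

```text
clock: 3.53
eef_pos: [647.5, -27.0, 168.0]
tcp_rot: [-3.139, 0.0, 1.57]
contact_force: [-1.4, -0.1, -0.2]
opening: 0.0
grasp_force: 0.0
```

Request:
{"api": "play_rows", "payload": {
  "rows": [
    {"dp":[0,-0.2,0],"turn":[0,0,0],"fingers":1},
    {"dp":[0,-0.2,0],"turn":[0,0,0],"fingers":1},
    {"dp":[0,-0.2,0],"turn":[0,0,0],"fingers":1},
    {"dp":[0,-0.2,0],"turn":[0,0,0],"fingers":1},
    {"dp":[0,-0.2,0],"turn":[0,0,0],"fingers":1}
  ]
}}

```text
clock: 3.95
eef_pos: [608.3, -26.7, 170.5]
tcp_rot: [3.139, 0.0, 1.571]
contact_force: [2.2, 0.0, 1.7]
opening: 0.004
grasp_force: 0.9
```

Request:
{"api": "play_rows", "payload": {
  "rows": [
    {"dp":[0,-0.2,0],"turn":[0,0,0],"fingers":1},
    {"dp":[0,-0.2,0],"turn":[0,0,0],"fingers":1},
    {"dp":[0,-0.2,0],"turn":[0,0,0],"fingers":1},
    {"dp":[0,-0.2,0],"turn":[0,0,0],"fingers":1}
  ]
}}

```text
clock: 4.28
eef_pos: [575.8, -26.5, 169.5]
tcp_rot: [3.141, 0.0, 1.571]
contact_force: [1.2, -0.7, 1.2]
opening: -0.001
grasp_force: 0.9
```

Request:
{"api": "play_rows", "payload": {
  "rows": [
    {"dp":[0,-0.15,0],"turn":[0,0,0],"fingers":1},
    {"dp":[0,0,0],"turn":[0,0,0],"fingers":1}
  ]
}}

```text
clock: 4.45
eef_pos: [568.7, -26.4, 169.0]
tcp_rot: [-3.14, -0.0, 1.57]
contact_force: [0.3, -0.2, 0.2]
opening: -0.0
grasp_force: 0.0
```

Request:
{"api": "play_rows", "payload": {
  "rows": [
    {"dp":[0,-0.15,0],"turn":[0,0,0],"fingers":1},
    {"dp":[0,0,0],"turn":[0,0,0],"fingers":1}
  ]
}}

```text
clock: 4.62
eef_pos: [563.9, -26.5, 169.2]
tcp_rot: [-3.141, -0.0, 1.571]
contact_force: [0.0, -0.1, -0.2]
opening: 0.0
grasp_force: 0.0
```

Request:
{"api": "play_rows", "payload": {
  "rows": [
    {"dp":[0,-0.1,0],"turn":[0,0,0],"fingers":1},
    {"dp":[0,0,0],"turn":[0,0,0],"fingers":1}
  ]
}}

```text
clock: 4.78
eef_pos: [563.5, -26.5, 169.7]
tcp_rot: [3.135, 0.0, 1.571]
contact_force: [12.6, 0.1, -7.2]
opening: -0.001
grasp_force: 6.3
```

The force rose at x=563.5, so the drawer is at its stop, right out. I'll back off, rise, and go to look at the tins from close by.

Request:
{"api": "play_rows", "payload": {
  "rows": [
    {"dp":[0,0.3,0],"turn":[0,0,0],"fingers":1},
    {"dp":[0,0,-0.6],"turn":[0,0,0],"fingers":1},
    {"dp":[0,0,-0.6],"turn":[0,0,0],"fingers":1},
    {"dp":[0,0,-0.6],"turn":[0,0,0],"fingers":1},
    {"dp":[0,0,-0.6],"turn":[0,0,0],"fingers":1}
  ]
}}

```text
clock: 5.2
eef_pos: [572.0, -26.5, 265.9]
tcp_rot: [-3.14, -0.0, 1.571]
contact_force: [0.0, -0.4, -0.3]
opening: 0.002
grasp_force: 0.0
```

Request:
{"api": "play_rows", "payload": {
  "rows": [
    {"dp":[-0.9,-0.12,0],"turn":[0,0,0],"fingers":1},
    {"dp":[-0.9,-0.12,0],"turn":[0,0,0],"fingers":1},
    {"dp":[-0.9,-0.12,0],"turn":[0,0,0],"fingers":1},
    {"dp":[-0.9,-0.12,0],"turn":[0,0,0],"fingers":0},
    {"dp":[-0.9,-0.12,0],"turn":[0,0,0],"fingers":0}
  ]
}}

```text
clock: 5.62
eef_pos: [547.7, -207.9, 265.2]
tcp_rot: [-3.141, -0.0, 1.571]
contact_force: [1.0, -0.0, 0.2]
opening: 0.271
grasp_force: 0.0
```

Request:
{"api": "play_rows", "payload": {
  "rows": [
    {"dp":[-0.9,-0.12,0],"turn":[0,0,0],"fingers":0},
    {"dp":[-0.9,-0.12,0],"turn":[0,0,0],"fingers":0},
    {"dp":[-0.9,-0.12,0],"turn":[0,0,0],"fingers":0},
    {"dp":[0,0,0],"turn":[0,0,0],"fingers":0},
    {"dp":[0,0,0],"turn":[0,0,0],"fingers":0}
  ]
}}

```text
clock: 6.03
eef_pos: [533.3, -316.0, 264.6]
tcp_rot: [-3.141, -0.001, 1.568]
contact_force: [-0.1, 0.2, 0.4]
opening: 0.974
grasp_force: 0.0
```

```bash
python3 - <<'E'
from h import *
import pickle
d=grab('wrist');pickle.dump(d,open('w3.pkl','wb'))
t=grab('top');pickle.dump(t,open('t3.pkl','wb'))
c=t['pixels'][150:240,190:340]
a=cv2.resize(c,None,fx=4,fy=4,interpolation=cv2.INTER_CUBIC);b=cv2.resize(d['pixels'],(384,240))
o=np.zeros((600,640,3),np.uint8);o[:360,:600]=a;o[360:,:384]=b
cv2.imwrite('pics/m3.png',cv2.cvtColor(o,cv2.COLOR_RGB2BGR))
s=r.sense();print(s['clock'],s['eef_pos'],s['tcp_rot'],d['pose'].round(3))
E
```

```text
6.1333 [ 533.79159867 -313.86006777  264.83950477] [-3.14077109e+00 -1.05847993e-03  1.57013018e+00] [[ 1.00000e+00 -2.00000e-03 -2.00000e-03  5.34028e+02]
 [-3.00000e-03 -9.59000e-01 -2.84000e-01 -2.44094e+02]
 [-1.00000e-03  2.84000e-01 -9.59000e-01  4.08009e+02]
 [ 0.00000e+00  0.00000e+00  0.00000e+00  1.00000e+00]]
```

View pics/m3.png

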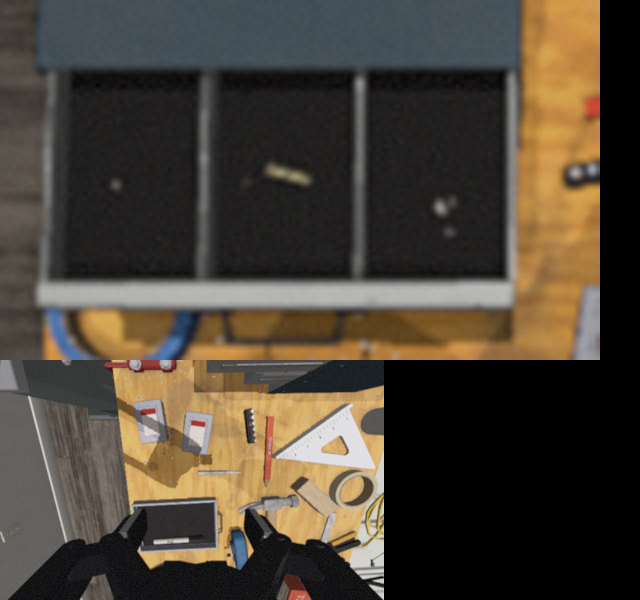

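The top crop shows the drawer right out, with dividers at px 241 and 280 and the panel's inner edge at row ~219.5. The wrist view shows tin 1 at (328,120), tin 2 at (252,102), the strip at (417,110), the nail set at (363,186) and the tray at (295,275).

```bash
cat >> h.py <<'E'
def seg(d,box,z):
    x0,y0,x1,y1=box;hsv=cv2.cvtColor(d['pixels'],cv2.COLOR_RGB2HSV)[y0:y1,x0:x1]
    w=(hsv[...,0]>8)&(hsv[...,0]<25)&(hsv[...,1]>100)&(hsv[...,2]>45)
    cs,_=cv2.findContours((~w).astype(np.uint8),cv2.RETR_EXTERNAL,cv2.CHAIN_APPROX_NONE)
    k=max(cs,key=cv2.contourArea).reshape(-1,2)+[x0,y0]
    W=np.array([ray(d,u,v,z)[:2] for u,v in k],np.float32)
    R=cv2.minAreaRect(W);B=cv2.boxPoints(R);e=B[1]-B[0];f=B[2]-B[1]
    L=e if np.hypot(*e)>np.hypot(*f) else f
    a=np.degrees(np.arctan2(L[1],L[0]))%180
    return np.round(R[0],1),np.round(R[1],1),'long axis deg',round(a,1)
E
python3 - <<'E'
from h import *
import pickle
d=pickle.load(open('w3.pkl','rb'));t=pickle.load(open('t3.pkl','rb'))
for n,b,z in [('tin1',(300,80,360,152),40),('tin2',(220,62,282,140),40),('strip',(402,75,432,140),14),('nail',(322,175,408,197),5)]:print(n,seg(d,b,z))
for u in (241.2,280):print(ray(t,u,195,171))
for z in(150,195):print('panel in',z,ray(t,260,219.5,z))
print('tray',[ray(d,u/.6,v/.6,22) for u,v in[(134,142),(217,141),(218,186),(137,192)]])
cv2.imwrite('pics/n.png',cv2.cvtColor(cv2.resize(d['pixels'][60:300,200:460],None,fx=2.3,fy=2.3),cv2.COLOR_RGB2BGR))
E
```

```text
tin1 (array([ 536.6, -250.5]), array([81.7, 58.1]), 'long axis deg', np.float32(82.0))
tin2 (array([ 443.4, -228.6]), array([62.2, 83.6]), 'long axis deg', np.float32(96.7))
strip (array([ 655.8, -237.8]), array([21., 73.]), 'long axis deg', np.float32(101.6))
nail (array([ 591.7, -344.6]), array([ 10.6, 106.7]), 'long axis deg', np.float32(179.9))
[623.6  20.8 171. ]
[624.8 -73.7 171. ]
panel in 150 [565.5 -23.2 150. ]
panel in 195 [563.3 -30.7 195. ]
tray [array([ 382.2, -414.6,   22. ]), array([ 586.4, -412.4,   22. ]), array([ 593.5, -542.6,   22. ]), array([ 374.9, -561.4,   22. ])]
```

View pics/n.png

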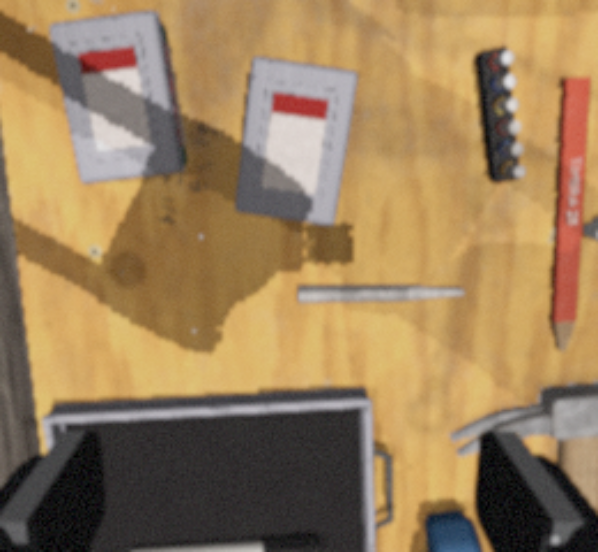

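The picture shows the nail set's head at the left (-x) and its tip at +x, so the shank point is at x≈574, y≈-345. Both tins are upright and clear. I'll grasp tin 1 to weigh it.

Request:
{"api": "play_rows", "payload": {
  "rows": [
    {"dp":[0.8,0.07,0.3],"turn":[0,0,0],"fingers":0},
    {"dp":[0.78,0,0.3],"turn":[0,0,0],"fingers":0},
    {"dp":[0,0,0.8],"turn":[0,0,0.67],"fingers":0},
    {"dp":[0,0,0.8],"turn":[0,0,0.67],"fingers":0},
    {"dp":[0,0,0.8],"turn":[0,0,0],"fingers":0}
  ]
}}

```text
clock: 6.55
eef_pos: [537.4, -249.0, 144.8]
tcp_rot: [3.14, 0.0, 1.429]
contact_force: [0.1, -0.4, -1.1]
opening: 1.003
grasp_force: 0.0
```

Request:
{"api": "play_rows", "payload": {
  "rows": [
    {"dp":[0,0,0.8],"turn":[0,0,0],"fingers":0},
    {"dp":[0,0,0.8],"turn":[0,0,0],"fingers":0},
    {"dp":[0,0,0.8],"turn":[0,0,0],"fingers":0},
    {"dp":[0,0,0],"turn":[0,0,0],"fingers":0}
  ]
}}

```text
clock: 6.88
eef_pos: [533.2, -247.8, 43.9]
tcp_rot: [-3.133, -0.003, 1.432]
contact_force: [-1.9, 0.8, 0.3]
opening: 1.003
grasp_force: 0.0
```

Request:
{"api": "play_rows", "payload": {
  "rows": [
    {"dp":[-0.05,0.05,0.4],"turn":[0,0,0],"fingers":0},
    {"dp":[0,0,0.4],"turn":[0,0,0],"fingers":0},
    {"dp":[0,0,0],"turn":[0,0,0],"fingers":0}
  ]
}}

```text
clock: 7.13
eef_pos: [537.9, -252.1, 16.5]
tcp_rot: [-3.139, -0.001, 1.431]
contact_force: [-1.7, 0.5, 0.2]
opening: 0.998
grasp_force: 0.0
```

Request:
{"api": "play_rows", "payload": {
  "rows": [
    {"dp":[0,0,0],"turn":[0,0,0],"fingers":0.7},
    {"dp":[0,0,0],"turn":[0,0,0],"fingers":1},
    {"dp":[0,0,0],"turn":[0,0,0],"fingers":1},
    {"dp":[0,0,0],"turn":[0,0,0],"fingers":1},
    {"dp":[0,0,0],"turn":[0,0,0],"fingers":1}
  ],
  "force": 70
}}

```text
clock: 7.55
eef_pos: [539.2, -253.5, 19.4]
tcp_rot: [3.14, 0.0, 1.43]
contact_force: [-1.7, 1.9, 7.8]
opening: 0.638
grasp_force: 74.5
```

Request:
{"api": "play_rows", "payload": {
  "rows": [
    {"dp":[0,0,-0.3],"turn":[0,0,0],"fingers":1},
    {"dp":[0,0,-0.3],"turn":[0,0,0],"fingers":1},
    {"dp":[0,0,-0.3],"turn":[0,0,0],"fingers":1},
    {"dp":[0,0,0],"turn":[0,0,0],"fingers":1},
    {"dp":[0,0,0],"turn":[0,0,0],"fingers":1}
  ]
}}

```text
clock: 7.97
eef_pos: [539.4, -254.0, 54.8]
tcp_rot: [3.139, 0.001, 1.43]
contact_force: [0.6, -0.2, -4.0]
opening: 0.637
grasp_force: 76.2
```

Request:
{"api": "play_rows", "payload": {
  "rows": [
    {"dp":[0,0,0],"turn":[0,0,0],"fingers":1},
    {"dp":[0,0,0],"turn":[0,0,0],"fingers":1},
    {"dp":[0,0,0],"turn":[0,0,0],"fingers":1},
    {"dp":[0,0,0],"turn":[0,0,0],"fingers":1},
    {"dp":[0,0,0],"turn":[0,0,0],"fingers":1}
  ]
}}

```text
clock: 8.38
eef_pos: [538.3, -253.4, 52.8]
tcp_rot: [-3.141, -0.0, 1.43]
contact_force: [0.4, -0.1, -4.4]
opening: 0.634
grasp_force: 76.2
```

Request:
{"api": "play_rows", "payload": {
  "rows": [
    {"dp":[0,0,0],"turn":[0,0,0],"fingers":1}
  ]
}}

```text
clock: 8.47
eef_pos: [538.4, -253.5, 53.0]
tcp_rot: [-3.141, -0.0, 1.43]
contact_force: [-0.6, -0.0, -4.7]
opening: 0.636
grasp_force: 76.2
```

Request:
{"api": "play_rows", "payload": {
  "rows": [
    {"dp":[0,0,0],"turn":[0,0,0],"fingers":1}
  ]
}}

```text
clock: 8.55
eef_pos: [538.5, -253.5, 53.1]
tcp_rot: [-3.141, -0.0, 1.43]
contact_force: [-0.3, 0.7, -4.1]
opening: 0.638
grasp_force: 76.2
```

Tin 1 reads about 4.3 N (0.44 kg). I'll set it down and weigh tin 2.

Request:
{"api": "play_rows", "payload": {
  "rows": [
    {"dp":[0,0,0.3],"turn":[0,0,0],"fingers":1},
    {"dp":[0,0,0.3],"turn":[0,0,0],"fingers":1},
    {"dp":[0,0,0.2],"turn":[0,0,0],"fingers":1},
    {"dp":[0,0,0],"turn":[0,0,0],"fingers":1},
    {"dp":[0,0,0],"turn":[0,0,0],"fingers":1}
  ]
}}

```text
clock: 8.97
eef_pos: [537.9, -253.3, 20.1]
tcp_rot: [-3.14, -0.001, 1.43]
contact_force: [0.5, -0.8, -4.0]
opening: 0.636
grasp_force: 77.8
```

Request:
{"api": "play_rows", "payload": {
  "rows": [
    {"dp":[0,0,0],"turn":[0,0,0],"fingers":0},
    {"dp":[0,0,0],"turn":[0,0,0],"fingers":0},
    {"dp":[0,0,0],"turn":[0,0,0],"fingers":0},
    {"dp":[0,0,0],"turn":[0,0,0],"fingers":0},
    {"dp":[0,0,0],"turn":[0,0,0],"fingers":0}
  ]
}}

```text
clock: 9.38
eef_pos: [538.8, -253.7, 21.7]
tcp_rot: [3.141, 0.0, 1.43]
contact_force: [0.1, 0.0, 0.2]
opening: 1.004
grasp_force: 0.0
```

Request:
{"api": "play_rows", "payload": {
  "rows": [
    {"dp":[0,0,-0.7],"turn":[0,0,0],"fingers":0},
    {"dp":[0,0,-0.7],"turn":[0,0,0],"fingers":0},
    {"dp":[0,0,-0.7],"turn":[0,0,0],"fingers":0},
    {"dp":[0,0,0],"turn":[0,0,-1],"fingers":0},
    {"dp":[0,0,0],"turn":[0,0,-1],"fingers":0}
  ]
}}

```text
clock: 9.8
eef_pos: [540.0, -254.3, 107.8]
tcp_rot: [3.138, 0.002, 1.644]
contact_force: [0.6, 0.1, 0.6]
opening: 1.002
grasp_force: 0.0
```

Request:
{"api": "play_rows", "payload": {
  "rows": [
    {"dp":[0,0,0],"turn":[0,0,-0.46],"fingers":0},
    {"dp":[0,0,0],"turn":[0,0,0],"fingers":0},
    {"dp":[0,0,0],"turn":[0,0,0],"fingers":0}
  ]
}}

```text
clock: 10.05
eef_pos: [538.5, -253.6, 105.5]
tcp_rot: [3.141, 0.0, 1.686]
contact_force: [-0.3, -0.4, -0.5]
opening: 1.002
grasp_force: 0.0
```

Request:
{"api": "play_rows", "payload": {
  "rows": [
    {"dp":[0.3,-0.76,0],"turn":[0,0,0],"fingers":0},
    {"dp":[0.3,-0.76,0],"turn":[0,0,0],"fingers":0},
    {"dp":[0.3,-0.77,0],"turn":[0,0,0],"fingers":0},
    {"dp":[0,0,0.5],"turn":[0,0,0],"fingers":0},
    {"dp":[0,0,0],"turn":[0,0,0],"fingers":0}
  ]
}}

```text
clock: 10.47
eef_pos: [440.6, -227.4, 83.6]
tcp_rot: [-3.139, -0.002, 1.685]
contact_force: [0.1, 0.7, -0.5]
opening: 1.001
grasp_force: 0.0
```

Request:
{"api": "play_rows", "payload": {
  "rows": [
    {"dp":[0,0,0.6],"turn":[0,0,0],"fingers":0},
    {"dp":[0,0,0.6],"turn":[0,0,0],"fingers":0},
    {"dp":[0,0,0.5],"turn":[0,0,0],"fingers":0},
    {"dp":[0,0,0],"turn":[0,0,0],"fingers":0},
    {"dp":[0,0,0],"turn":[0,0,0],"fingers":0}
  ]
}}

```text
clock: 10.88
eef_pos: [443.6, -228.5, 16.9]
tcp_rot: [-3.14, -0.001, 1.687]
contact_force: [0.6, -1.0, 0.2]
opening: 0.996
grasp_force: 0.0
```

Request:
{"api": "play_rows", "payload": {
  "rows": [
    {"dp":[0,0,0],"turn":[0,0,0],"fingers":0.7},
    {"dp":[0,0,0],"turn":[0,0,0],"fingers":1},
    {"dp":[0,0,0],"turn":[0,0,0],"fingers":1},
    {"dp":[0,0,0],"turn":[0,0,0],"fingers":1},
    {"dp":[0,0,0],"turn":[0,0,0],"fingers":1}
  ]
}}

```text
clock: 11.3
eef_pos: [443.5, -228.8, 18.8]
tcp_rot: [3.141, 0.001, 1.688]
contact_force: [-4.0, 1.4, 8.9]
opening: 0.636
grasp_force: 73.7
```

Request:
{"api": "play_rows", "payload": {
  "rows": [
    {"dp":[0,0,-0.3],"turn":[0,0,0],"fingers":1},
    {"dp":[0,0,-0.3],"turn":[0,0,0],"fingers":1},
    {"dp":[0,0,-0.3],"turn":[0,0,0],"fingers":1},
    {"dp":[0,0,0],"turn":[0,0,0],"fingers":1},
    {"dp":[0,0,0],"turn":[0,0,0],"fingers":1}
  ]
}}

```text
clock: 11.72
eef_pos: [443.8, -228.7, 54.0]
tcp_rot: [3.14, 0.001, 1.688]
contact_force: [0.1, -0.2, -6.6]
opening: 0.638
grasp_force: 78.9
```

Request:
{"api": "play_rows", "payload": {
  "rows": [
    {"dp":[0,0,0],"turn":[0,0,0],"fingers":1},
    {"dp":[0,0,0],"turn":[0,0,0],"fingers":1},
    {"dp":[0,0,0],"turn":[0,0,0],"fingers":1},
    {"dp":[0,0,0],"turn":[0,0,0],"fingers":1},
    {"dp":[0,0,0],"turn":[0,0,0],"fingers":1}
  ]
}}

```text
clock: 12.13
eef_pos: [443.1, -228.4, 52.9]
tcp_rot: [-3.141, -0.0, 1.688]
contact_force: [0.6, 0.3, -7.2]
opening: 0.637
grasp_force: 78.9
```

Request:
{"api": "play_rows", "payload": {
  "rows": [
    {"dp":[0,0,0],"turn":[0,0,0],"fingers":1}
  ]
}}

```text
clock: 12.22
eef_pos: [443.2, -228.5, 53.0]
tcp_rot: [-3.141, -0.0, 1.688]
contact_force: [-0.5, -0.9, -7.1]
opening: 0.64
grasp_force: 78.9
```

Tin 2 reads about 7.1 N (0.72 kg), so it is the full one and goes to the middle compartment.

Request:
{"api": "play_rows", "payload": {
  "rows": [
    {"dp":[0,0,-0.7],"turn":[0,0,0],"fingers":1},
    {"dp":[0,0,-0.9],"turn":[0,0,0.5],"fingers":1},
    {"dp":[0,0,-0.9],"turn":[0,0,0.5],"fingers":1},
    {"dp":[0,0,-0.9],"turn":[0,0,0],"fingers":1},
    {"dp":[0,0,-0.9],"turn":[0,0,0],"fingers":1}
  ],
  "force": 90
}}

```text
clock: 12.63
eef_pos: [442.8, -228.2, 226.8]
tcp_rot: [-3.141, -0.0, 1.583]
contact_force: [1.0, -0.2, -7.2]
opening: 0.629
grasp_force: 104.8
```

Request:
{"api": "play_rows", "payload": {
  "rows": [
    {"dp":[0,0,-0.9],"turn":[0,0,0],"fingers":1},
    {"dp":[0.63,0.57,0],"turn":[0,0,0],"fingers":1},
    {"dp":[0.63,0.57,0],"turn":[0,0,0],"fingers":1},
    {"dp":[0.63,0.57,0],"turn":[0,0,0],"fingers":1},
    {"dp":[0.63,0.57,0],"turn":[0,0,0],"fingers":1}
  ]
}}

```text
clock: 13.05
eef_pos: [533.7, -125.5, 261.4]
tcp_rot: [3.142, 0.0, 1.582]
contact_force: [0.8, -0.4, -5.5]
opening: 0.634
grasp_force: 104.9
```

Request:
{"api": "play_rows", "payload": {
  "rows": [
    {"dp":[0.63,0.57,0],"turn":[0,0,0],"fingers":1},
    {"dp":[0.63,0.57,0],"turn":[0,0,0],"fingers":1},
    {"dp":[0.63,0.57,0],"turn":[0,0,0],"fingers":1},
    {"dp":[0.5,0.45,0],"turn":[0,0,0],"fingers":1},
    {"dp":[0,0,0],"turn":[0,0,0],"fingers":1}
  ]
}}

```text
clock: 13.47
eef_pos: [621.3, -25.9, 260.7]
tcp_rot: [3.14, -0.002, 1.586]
contact_force: [0.3, 0.4, -6.3]
opening: 0.63
grasp_force: 104.9
```

```bash
python3 - <<'E'
from h import *
import pickle
d=grab('wrist','w4.png');pickle.dump(d,open('w4.pkl','wb'))
s=r.sense();print(s['clock'],s['eef_pos'],s['tcp_rot'],d['pose'].round(3))
E
```

```text
13.5167 [619.49975113 -27.79452687 260.37868937] [-3.14098782e+00 -5.61077264e-04  1.58591690e+00] [[ 1.00000e+00  1.50000e-02  6.00000e-03  6.20404e+02]
 [ 1.60000e-02 -9.59000e-01 -2.83000e-01  4.57700e+01]
 [ 1.00000e-03  2.83000e-01 -9.59000e-01  4.04099e+02]
 [ 0.00000e+00  0.00000e+00  0.00000e+00  1.00000e+00]]
```

View pics/w4.png

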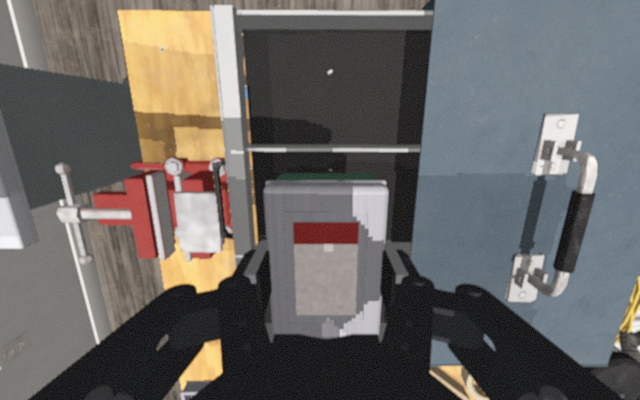

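The wrist view shows the tin held upright. The left divider is at row 150, the right divider at row ~247, the panel rim at u≈215–245 and the cabinet's front edge at u≈420.

```bash
python3 - <<'E'
from h import *
import pickle
d=pickle.load(open('w4.pkl','rb'))
g=cv2.cvtColor(d['pixels'],cv2.COLOR_RGB2GRAY).astype(int)
print('col400 v:',g[135:165,400],'\n',g[225:265,405]);print('row100 u:',g[100,205:260],g[200,225:262])
for v in(150,247):print(v,ray(d,400,v,172))
for u,v in((215,60),(240,60),(247,60)):print(u,ray(d,u,v,195),ray(d,u,v,150))
for u,v in((434,20),(412,240)):print('roof',ray(d,u,v,200))
E
```

```text
col400 v: [ 41  42  36  30  41  38  38  28  48  59  74  89 114 164 208 216 188 120
  46  29  37  42  26  39  30  32  39  38  37  40] 
 [17 31 37 32 30 34 17 32 33 25 33 33 32 17 28 32 44 75 92 89 93 87 87 93
 96 92 85 72 45 29 28 28 32 36 34 34 33 30 33 24]
row100 u: [196 196 198 196 196 189 181 176 179 182 184 180 181 190 204 204 196 211
 224 230 228 228 228 228 229 228 230 228 229 228 229 229 230 219 176 117
  86  81  83  87 127 151 137  89  40  46  55  41  59  57  58  48  60  51
  54] [100  89  83  98 112 120 117 121 126 125 122 126 125 119 124 125 120 123
 126 121 123 118  99  85  79  86  87 102 108 106  66  32  30  18  25  27
  37]
150 [681.6  20.6 172. ]
247 [689.4 -65.6 172. ]
215 [546.   80.9 195. ] [530.   88.5 150. ]
240 [562.8  81.2 195. ] [550.4  88.8 150. ]
247 [567.5  81.2 195. ] [556.1  88.9 150. ]
roof [688.4 105.3 200. ]
roof [689.9 -46.  200. ]
```

Request:
{"api": "play_rows", "payload": {
  "rows": [
    {"dp":[0.02,0.08,0.1],"turn":[0,0,0],"fingers":1},
    {"dp":[0,0,0.3],"turn":[0,0,0],"fingers":1},
    {"dp":[0,0,0.3],"turn":[0,0,0],"fingers":1},
    {"dp":[0,0,0.1],"turn":[0,0,0],"fingers":1},
    {"dp":[0,0,0],"turn":[0,0,0],"fingers":1}
  ]
}}

```text
clock: 13.93
eef_pos: [619.9, -29.7, 226.9]
tcp_rot: [-3.138, -0.0, 1.582]
contact_force: [-1.1, -0.3, -6.9]
opening: 0.631
grasp_force: 102.4
```

Request:
{"api": "play_rows", "payload": {
  "rows": [
    {"dp":[0,0,0],"turn":[0,0,0],"fingers":1},
    {"dp":[0,0,0],"turn":[0,0,0],"fingers":1}
  ]
}}

```text
clock: 14.1
eef_pos: [621.8, -29.5, 229.6]
tcp_rot: [3.141, 0.0, 1.583]
contact_force: [0.7, -0.4, -6.5]
opening: 0.631
grasp_force: 102.4
```

Shift +3 mm in y, then descend.

Request:
{"api": "play_rows", "payload": {
  "rows": [
    {"dp":[0.08,0.05,0.1],"turn":[0,0,0],"fingers":1},
    {"dp":[0,0,0.3],"turn":[0,0,0],"fingers":1},
    {"dp":[0,0,0.3],"turn":[0,0,0],"fingers":1},
    {"dp":[0,0,0.2],"turn":[0,0,0],"fingers":1},
    {"dp":[0,0,0],"turn":[0,0,0],"fingers":1}
  ]
}}

```text
clock: 14.52
eef_pos: [621.8, -25.8, 190.2]
tcp_rot: [-3.137, -0.0, 1.583]
contact_force: [-0.1, 0.2, -7.1]
opening: 0.635
grasp_force: 102.4
```

Request:
{"api": "play_rows", "payload": {
  "rows": [
    {"dp":[0,0,0.15],"turn":[0,0,0],"fingers":1},
    {"dp":[0,0,0.1],"turn":[0,0,0],"fingers":1},
    {"dp":[0,0,0],"turn":[0,0,0],"fingers":1}
  ]
}}

```text
clock: 14.77
eef_pos: [623.3, -25.9, 182.4]
tcp_rot: [-3.14, -0.0, 1.583]
contact_force: [0.1, -0.0, -6.6]
opening: 0.63
grasp_force: 102.6
```

Request:
{"api": "play_rows", "payload": {
  "rows": [
    {"dp":[0,0,0.1],"turn":[0,0,0],"fingers":1},
    {"dp":[0,0,0],"turn":[0,0,0],"fingers":1},
    {"dp":[0,0,0],"turn":[0,0,0],"fingers":1}
  ]
}}

```text
clock: 15.02
eef_pos: [623.6, -25.9, 179.3]
tcp_rot: [-3.142, -0.0, 1.583]
contact_force: [0.0, 0.3, -7.0]
opening: 0.634
grasp_force: 102.6
```

Request:
{"api": "play_rows", "payload": {
  "rows": [
    {"dp":[0,0,0.1],"turn":[0,0,0],"fingers":1},
    {"dp":[0,0,0],"turn":[0,0,0],"fingers":1},
    {"dp":[0,0,0],"turn":[0,0,0],"fingers":1}
  ]
}}

```text
clock: 15.27
eef_pos: [623.5, -25.9, 175.1]
tcp_rot: [-3.141, -0.0, 1.583]
contact_force: [-0.2, 0.3, -7.1]
opening: 0.624
grasp_force: 102.6
```

Request:
{"api": "play_rows", "payload": {
  "rows": [
    {"dp":[0,0,0.1],"turn":[0,0,0],"fingers":1},
    {"dp":[0,0,0],"turn":[0,0,0],"fingers":1},
    {"dp":[0,0,0],"turn":[0,0,0],"fingers":1}
  ]
}}

```text
clock: 15.52
eef_pos: [623.4, -25.9, 171.0]
tcp_rot: [-3.141, -0.0, 1.583]
contact_force: [1.0, -0.8, -7.4]
opening: 0.628
grasp_force: 102.6
```

Request:
{"api": "play_rows", "payload": {
  "rows": [
    {"dp":[0,0,0.06],"turn":[0,0,0],"fingers":1},
    {"dp":[0,0,0],"turn":[0,0,0],"fingers":1},
    {"dp":[0,0,0],"turn":[0,0,0],"fingers":1}
  ]
}}

```text
clock: 15.77
eef_pos: [625.1, -25.9, 170.5]
tcp_rot: [3.138, 0.0, 1.583]
contact_force: [1.7, 1.3, 5.1]
opening: 0.628
grasp_force: 104.1
```

It has touched the liner, so the floor is at z≈151. I'll release with a partial opening and lift away.

Request:
{"api": "play_rows", "payload": {
  "rows": [
    {"dp":[0,0,0],"turn":[0,0,0],"fingers":0.2},
    {"dp":[0,0,0],"turn":[0,0,0],"fingers":0.2},
    {"dp":[0,0,0],"turn":[0,0,0],"fingers":0.2},
    {"dp":[0,0,-0.3],"turn":[0,0,0],"fingers":0.2},
    {"dp":[0,0,-0.6],"turn":[0,0,0],"fingers":0.2}
  ]
}}

```text
clock: 16.18
eef_pos: [621.7, -25.8, 203.0]
tcp_rot: [-3.136, -0.0, 1.583]
contact_force: [0.2, -0.8, -0.3]
opening: 0.8
grasp_force: 0.0
```

Request:
{"api": "play_rows", "payload": {
  "rows": [
    {"dp":[0,0,-0.7],"turn":[0,0,0],"fingers":0.2},
    {"dp":[0,0,-0.8],"turn":[0,0,0],"fingers":0.2},
    {"dp":[-0.7,0,0],"turn":[0,0,0],"fingers":0.2},
    {"dp":[-0.9,0,0],"turn":[0,0,0],"fingers":0.2},
    {"dp":[-0.9,0,0],"turn":[0,0,0],"fingers":0.2}
  ]
}}

```text
clock: 16.6
eef_pos: [625.3, -126.4, 266.9]
tcp_rot: [3.139, 0.0, 1.585]
contact_force: [0.6, -0.3, -0.1]
opening: 0.798
grasp_force: 0.0
```

Request:
{"api": "play_rows", "payload": {
  "rows": [
    {"dp":[-0.9,0.1,0],"turn":[0,0,0],"fingers":0.4},
    {"dp":[-0.9,0.1,0],"turn":[0,0,0],"fingers":0.4},
    {"dp":[-0.9,0.1,0],"turn":[0,0,0],"fingers":0.4},
    {"dp":[-0.9,0.1,0],"turn":[0,0,0],"fingers":0.4},
    {"dp":[0,0,0],"turn":[0,0,0],"fingers":0.4}
  ]
}}

```text
clock: 17.02
eef_pos: [642.7, -275.9, 265.5]
tcp_rot: [3.141, 0.003, 1.579]
contact_force: [-0.5, 0.8, 0.2]
opening: 0.604
grasp_force: 0.0
```

```bash
python3 - <<'E'
from h import *
import pickle
d=grab('wrist','w5.png');pickle.dump(d,open('w5.pkl','wb'))
s=r.sense();print(s['clock'],s['eef_pos'],s['tcp_rot'],d['pose'].round(3))
E
```

```text
17.0667 [ 642.51415385 -272.96975097  265.36202693] [3.14117141e+00 8.40882988e-04 1.57955708e+00] [[ 1.00000e+00  9.00000e-03  3.00000e-03  6.42359e+02]
 [ 9.00000e-03 -9.58000e-01 -2.87000e-01 -2.03509e+02]
 [ 1.00000e-03  2.87000e-01 -9.58000e-01  4.08666e+02]
 [ 0.00000e+00  0.00000e+00  0.00000e+00  1.00000e+00]]
```

View pics/w5.png

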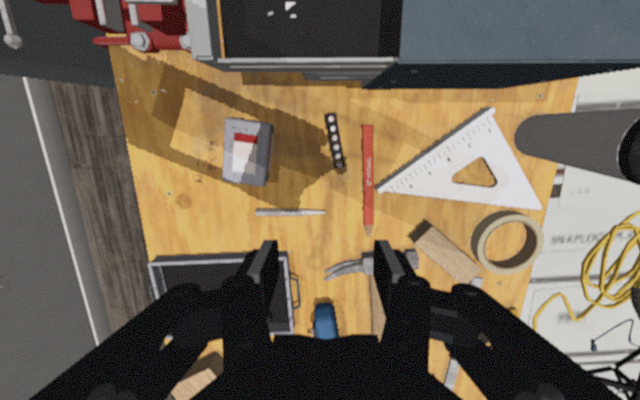

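The wrist view shows the strip at (334,143), the pencil at u≈368, the nail set at (291,212) and tin 1 at (247,150). Nothing has moved noticeably.

```bash
python3 - <<'E'
from h import *
import pickle
d=pickle.load(open('w5.pkl','rb'))
for n,b,z in [('strip',(322,108,350,178),14),('nail',(250,203,330,221),5),('pencil',(355,118,378,200),8),('tin1',(215,110,278,192),40)]:print(n,seg(d,b,z))
E
```

```text
strip (array([ 655.1, -237.9]), array([14.8, 73.6]), 'long axis deg', np.float32(101.4))
nail (array([ 590.4, -344.1]), array([105.8,  12.7]), 'long axis deg', np.float32(0.6))
pencil (array([ 703.1, -269. ]), array([ 17.4, 105.9]), 'long axis deg', np.float32(91.7))
tin1 (array([ 541.6, -251.8]), array([84.6, 63.2]), 'long axis deg', np.float32(82.0))
```

Request:
{"api": "play_rows", "payload": {
  "rows": [
    {"dp":[0.88,0.32,0.3],"turn":[0,0,0],"fingers":0.55},
    {"dp":[0,0,0.8],"turn":[0,0,-0.9],"fingers":0.55},
    {"dp":[0,0,0.8],"turn":[0,0,-0.9],"fingers":0.55},
    {"dp":[0,0,0.8],"turn":[0,0,0],"fingers":0.55},
    {"dp":[0,0,0.8],"turn":[0,0,0],"fingers":0.55}
  ]
}}

```text
clock: 17.48
eef_pos: [655.2, -232.8, 124.6]
tcp_rot: [3.141, 0.0, 1.773]
contact_force: [0.2, 0.7, 0.8]
opening: 0.449
grasp_force: 0.0
```

Request:
{"api": "play_rows", "payload": {
  "rows": [
    {"dp":[0,0,0.7],"turn":[0,0,0],"fingers":0.55},
    {"dp":[0,0,0.4],"turn":[0,0,0],"fingers":0.55},
    {"dp":[0,0,0],"turn":[0,0,0],"fingers":0.55},
    {"dp":[0,0,0],"turn":[0,0,0],"fingers":0.55}
  ]
}}

```text
clock: 17.82
eef_pos: [654.7, -233.2, 80.9]
tcp_rot: [-3.14, -0.001, 1.772]
contact_force: [0.1, -1.2, 0.7]
opening: 0.448
grasp_force: 0.0
```

Request:
{"api": "play_rows", "payload": {
  "rows": [
    {"dp":[-0.11,0,0.6],"turn":[0,0,0],"fingers":0.55},
    {"dp":[0,0,0.6],"turn":[0,0,0],"fingers":0.55},
    {"dp":[0,0,0.4],"turn":[0,0,0],"fingers":0.55},
    {"dp":[0,0,0.23],"turn":[0,0,0],"fingers":0.55},
    {"dp":[0,0,0],"turn":[0,0,0],"fingers":0.55}
  ]
}}

```text
clock: 18.23
eef_pos: [655.8, -238.2, 7.5]
tcp_rot: [-3.141, -0.001, 1.772]
contact_force: [-0.2, -0.4, -0.9]
opening: 0.447
grasp_force: 0.0
```

Request:
{"api": "play_rows", "payload": {
  "rows": [
    {"dp":[0,0,0],"turn":[0,0,0],"fingers":0.8},
    {"dp":[0,0,0],"turn":[0,0,0],"fingers":1},
    {"dp":[0,0,0],"turn":[0,0,0],"fingers":1},
    {"dp":[0,0,0],"turn":[0,0,0],"fingers":1},
    {"dp":[0,0,0],"turn":[0,0,0],"fingers":1}
  ],
  "force": 40
}}

```text
clock: 18.65
eef_pos: [657.3, -239.0, 9.8]
tcp_rot: [3.139, 0.001, 1.772]
contact_force: [0.2, 0.8, 7.4]
opening: 0.167
grasp_force: 39.7
```

Request:
{"api": "play_rows", "payload": {
  "rows": [
    {"dp":[0,0,-0.3],"turn":[0,0,0],"fingers":1},
    {"dp":[0,0,-0.5],"turn":[0,0,0],"fingers":1},
    {"dp":[0,0,-0.6],"turn":[0,0,0],"fingers":1},
    {"dp":[0,0,-0.8],"turn":[0,0,0],"fingers":1},
    {"dp":[0,0,-0.8],"turn":[0,0,0],"fingers":1}
  ]
}}

```text
clock: 19.07
eef_pos: [655.4, -238.5, 129.5]
tcp_rot: [-3.141, -0.0, 1.772]
contact_force: [0.8, 0.2, -0.4]
opening: 0.17
grasp_force: 39.1
```

Request:
{"api": "play_rows", "payload": {
  "rows": [
    {"dp":[0,0,-0.9],"turn":[0,0,0.9],"fingers":1},
    {"dp":[0,0,-0.9],"turn":[0,0,0.9],"fingers":1},
    {"dp":[0,0,-0.9],"turn":[0,0,0],"fingers":1},
    {"dp":[0,-0.3,0],"turn":[0,0,0],"fingers":1},
    {"dp":[0.5,-0.35,0],"turn":[0,0,0],"fingers":1}
  ]
}}

```text
clock: 19.48
eef_pos: [631.3, -221.8, 240.2]
tcp_rot: [3.135, 0.004, 1.582]
contact_force: [-0.6, 0.4, -0.5]
opening: 0.166
grasp_force: 39.1
```

Request:
{"api": "play_rows", "payload": {
  "rows": [
    {"dp":[0.8,-0.1,0],"turn":[0,0,0],"fingers":1},
    {"dp":[0.8,0,0],"turn":[0,0,0],"fingers":1},
    {"dp":[0.85,0,0],"turn":[0,0,0],"fingers":1},
    {"dp":[0,0,0],"turn":[0,0,0],"fingers":1},
    {"dp":[0,0,0],"turn":[0,0,0],"fingers":1}
  ]
}}

```text
clock: 19.9
eef_pos: [624.4, -119.5, 237.0]
tcp_rot: [3.141, 0.0, 1.586]
contact_force: [0.4, 0.2, 0.2]
opening: 0.167
grasp_force: 39.1
```

Request:
{"api": "play_rows", "payload": {
  "rows": [
    {"dp":[0,0,0.5],"turn":[0,0,0],"fingers":1},
    {"dp":[0,0,0.6],"turn":[0,0,0],"fingers":1},
    {"dp":[0,0,0.5],"turn":[0,0,0],"fingers":1},
    {"dp":[0,0,0.2],"turn":[0,0,0],"fingers":1},
    {"dp":[0,0,0],"turn":[0,0,0],"fingers":1}
  ]
}}

```text
clock: 20.32
eef_pos: [623.8, -121.9, 162.7]
tcp_rot: [-3.14, -0.0, 1.582]
contact_force: [-0.3, -0.4, -0.2]
opening: 0.163
grasp_force: 39.1
```

Request:
{"api": "play_rows", "payload": {
  "rows": [
    {"dp":[0,0,0.1],"turn":[0,0,0],"fingers":1},
    {"dp":[0,0,0],"turn":[0,0,0],"fingers":1},
    {"dp":[0,0,0],"turn":[0,0,0],"fingers":1}
  ]
}}

```text
clock: 20.57
eef_pos: [625.6, -121.8, 161.2]
tcp_rot: [3.139, 0.001, 1.583]
contact_force: [0.8, -1.9, 3.2]
opening: 0.168
grasp_force: 39.6
```

Request:
{"api": "play_rows", "payload": {
  "rows": [
    {"dp":[0,0,0],"turn":[0,0,0],"fingers":0.5},
    {"dp":[0,0,0],"turn":[0,0,0],"fingers":0.5},
    {"dp":[0,0,0],"turn":[0,0,0],"fingers":0.5},
    {"dp":[0,0,-0.5],"turn":[0,0,0],"fingers":0.5},
    {"dp":[0,0,-0.8],"turn":[0,0,0],"fingers":0.5}
  ]
}}

```text
clock: 20.98
eef_pos: [622.0, -120.5, 208.7]
tcp_rot: [-3.135, -0.001, 1.583]
contact_force: [-0.3, 0.2, -0.6]
opening: 0.504
grasp_force: 0.0
```

Request:
{"api": "play_rows", "payload": {
  "rows": [
    {"dp":[0,0,-0.8],"turn":[0,0,0],"fingers":0.5},
    {"dp":[-0.9,-0.2,0],"turn":[0,0,0],"fingers":0.5},
    {"dp":[-0.9,-0.2,0],"turn":[0,0,0],"fingers":0.5},
    {"dp":[-0.9,-0.2,0],"turn":[0,0,0],"fingers":0.5},
    {"dp":[-0.9,-0.2,0],"turn":[0,0,0],"fingers":0.5}
  ]
}}

```text
clock: 21.4
eef_pos: [593.8, -266.5, 244.0]
tcp_rot: [3.141, 0.0, 1.584]
contact_force: [0.3, 0.1, -0.2]
opening: 0.498
grasp_force: 0.0
```

Request:
{"api": "play_rows", "payload": {
  "rows": [
    {"dp":[-0.9,-0.2,0],"turn":[0,0,0],"fingers":0.5},
    {"dp":[-0.9,-0.2,0],"turn":[0,0,0],"fingers":0.5},
    {"dp":[0,0,0],"turn":[0,0,1],"fingers":0.5},
    {"dp":[0,0,0],"turn":[0,0,1],"fingers":0.5},
    {"dp":[0,0,0],"turn":[0,0,1],"fingers":0.5}
  ]
}}

```text
clock: 21.82
eef_pos: [578.5, -338.4, 243.3]
tcp_rot: [-3.141, -0.0, 1.262]
contact_force: [0.7, 1.1, -0.1]
opening: 0.5
grasp_force: 0.0
```

Request:
{"api": "play_rows", "payload": {
  "rows": [
    {"dp":[0,0,0],"turn":[0,0,1],"fingers":0.5},
    {"dp":[0,0,0],"turn":[0,0,1],"fingers":0.5},
    {"dp":[0,0,0],"turn":[0,0,1],"fingers":0.5},
    {"dp":[0,0,0],"turn":[0,0,1],"fingers":0.5},
    {"dp":[0,0,0],"turn":[0,0,1],"fingers":0.5}
  ]
}}

```text
clock: 22.23
eef_pos: [579.0, -337.4, 243.5]
tcp_rot: [-3.141, 0.0, 0.74]
contact_force: [-0.1, -0.7, -0.2]
opening: 0.5
grasp_force: 0.0
```

Request:
{"api": "play_rows", "payload": {
  "rows": [
    {"dp":[0,0,0],"turn":[0,0,1],"fingers":0.5},
    {"dp":[0,0,0],"turn":[0,0,1],"fingers":0.5},
    {"dp":[0,0,0],"turn":[0,0,1],"fingers":0.5},
    {"dp":[0,0,0],"turn":[0,0,1],"fingers":0.5},
    {"dp":[0,0,0],"turn":[0,0,1],"fingers":0.5}
  ]
}}

```text
clock: 22.65
eef_pos: [579.0, -337.4, 243.5]
tcp_rot: [-3.141, 0.0, 0.217]
contact_force: [-0.3, -0.6, 0.7]
opening: 0.5
grasp_force: 0.0
```

Request:
{"api": "play_rows", "payload": {
  "rows": [
    {"dp":[0,0,0],"turn":[0,0,1],"fingers":0.5},
    {"dp":[0,0,0],"turn":[0,0,1],"fingers":0.5},
    {"dp":[0,0,0],"turn":[0,0,0],"fingers":0.5},
    {"dp":[0,0,0],"turn":[0,0,0],"fingers":0.5}
  ]
}}

```text
clock: 22.98
eef_pos: [579.0, -337.5, 243.6]
tcp_rot: [-3.141, 0.0, 0.016]
contact_force: [-0.5, -0.5, -0.1]
opening: 0.498
grasp_force: 0.0
```

```bash
python3 - <<'E'
from h import *
import pickle
d=grab('wrist','w6.png');pickle.dump(d,open('w6.pkl','wb'))
s=r.sense();print(s['clock'],s['eef_pos'],s['tcp_rot'],s['qpos'].round(2),d['pose'].round(3))
for x in(538.5,574,644):
    P=np.linalg.inv(d['pose'])@[x,-344.4,5,1];print(x,P[0]/P[2]*d['fx']+d['cx'],P[1]/P[2]*d['fy']+d['cy'])
E
```

```text
23.0333 [ 579.0497538  -337.50599933  243.57729712] [-3.14143723e+00  2.47792040e-04  1.60459096e-02] [-0.53  0.41  1.52  0.    1.21  1.02] [[ 1.60000e-02 -9.58000e-01 -2.86000e-01  6.52014e+02]
 [-1.00000e+00 -1.60000e-02 -4.00000e-03 -3.36945e+02]
 [-1.00000e-03  2.86000e-01 -9.58000e-01  3.86848e+02]
 [ 0.00000e+00  0.00000e+00  0.00000e+00  1.00000e+00]]
538.5 329.67214721635304 199.79183004941203
574 330.2041829292986 174.94851339220992
644 331.33912949552183 121.95237751707423
```

View pics/w6.png

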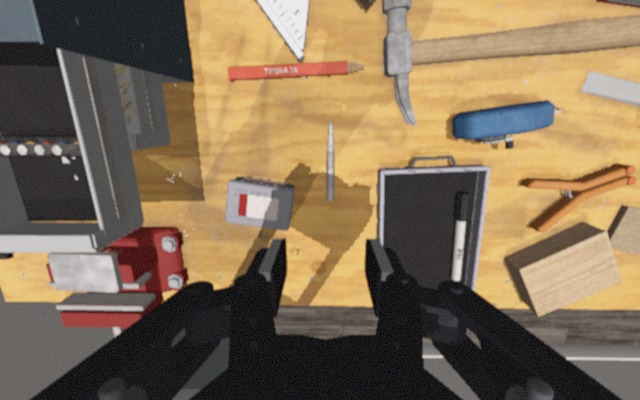

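The wrist view shows the nail set at (330,122–200), exactly as predicted, and the strip in the right compartment at (40,148).

Request:
{"api": "play_rows", "payload": {
  "rows": [
    {"dp":[-0.12,0.17,0.5],"turn":[0,0,0.1],"fingers":0.6},
    {"dp":[0,0,0.9],"turn":[0,0,0],"fingers":0.6},
    {"dp":[0,0,0.9],"turn":[0,0,0],"fingers":0.6},
    {"dp":[0,0,0.9],"turn":[0,0,0],"fingers":0.6},
    {"dp":[0,0,0.9],"turn":[0,0,0],"fingers":0.6}
  ]
}}

```text
clock: 23.45
eef_pos: [574.3, -344.5, 78.4]
tcp_rot: [3.141, -0.001, 0.005]
contact_force: [-0.5, -0.4, -0.8]
opening: 0.397
grasp_force: 0.0
```

Request:
{"api": "play_rows", "payload": {
  "rows": [
    {"dp":[0,0,0.8],"turn":[0,0,0],"fingers":0.6},
    {"dp":[0,0,0.5],"turn":[0,0,0],"fingers":0.6},
    {"dp":[0,0,0.3],"turn":[0,0,0],"fingers":0.6},
    {"dp":[0,0,0],"turn":[0,0,0],"fingers":0.6},
    {"dp":[0,0,0],"turn":[0,0,0],"fingers":0.6}
  ]
}}

```text
clock: 23.87
eef_pos: [574.6, -344.5, 15.9]
tcp_rot: [-3.142, 0.0, 0.003]
contact_force: [0.1, 0.1, 0.8]
opening: 0.402
grasp_force: 0.0
```

Request:
{"api": "play_rows", "payload": {
  "rows": [
    {"dp":[0,0,0.3],"turn":[0,0,0],"fingers":0.6},
    {"dp":[0,0,0],"turn":[0,0,0],"fingers":0.7},
    {"dp":[0,0,0],"turn":[0,0,0],"fingers":0.8},
    {"dp":[0,0,0],"turn":[0,0,0],"fingers":1},
    {"dp":[0,0,0],"turn":[0,0,0],"fingers":1}
  ]
}}

```text
clock: 24.28
eef_pos: [574.8, -344.6, 4.5]
tcp_rot: [3.141, -0.001, 0.002]
contact_force: [-0.8, 0.7, 1.8]
opening: 0.097
grasp_force: 39.1
```

Request:
{"api": "play_rows", "payload": {
  "rows": [
    {"dp":[0,0,0],"turn":[0,0,0],"fingers":1},
    {"dp":[0,0,0],"turn":[0,0,0],"fingers":1},
    {"dp":[0,0,-0.3],"turn":[0,0,0],"fingers":1},
    {"dp":[0,0,-0.4],"turn":[0,0,0],"fingers":1},
    {"dp":[0,0,0],"turn":[0,0,0],"fingers":1}
  ]
}}

```text
clock: 24.7
eef_pos: [576.0, -345.4, 34.8]
tcp_rot: [3.14, -0.003, 0.002]
contact_force: [0.9, -0.2, -0.4]
opening: 0.092
grasp_force: 39.0
```

Request:
{"api": "play_rows", "payload": {
  "rows": [
    {"dp":[0,0,-0.9],"turn":[0,0,0],"fingers":1},
    {"dp":[0,0,-0.9],"turn":[0,0,0],"fingers":1},
    {"dp":[0,0,-0.9],"turn":[0,0,0],"fingers":1},
    {"dp":[0,0,-0.9],"turn":[0,0,0],"fingers":1},
    {"dp":[0,0,-0.9],"turn":[0,0,0],"fingers":1}
  ]
}}

```text
clock: 25.12
eef_pos: [574.1, -344.3, 213.3]
tcp_rot: [-3.142, 0.0, 0.002]
contact_force: [1.2, -0.4, -0.8]
opening: 0.098
grasp_force: 39.2
```

Request:
{"api": "play_rows", "payload": {
  "rows": [
    {"dp":[0,0,-0.9],"turn":[0,0,0],"fingers":1},
    {"dp":[0.06,-0.85,0],"turn":[0,0,0],"fingers":1},
    {"dp":[0.06,-0.85,0],"turn":[0,0,0],"fingers":1},
    {"dp":[0.06,-0.85,0],"turn":[0,0,0],"fingers":1},
    {"dp":[0.06,-0.85,0],"turn":[0,0,0],"fingers":1}
  ]
}}

```text
clock: 25.53
eef_pos: [583.5, -207.2, 247.8]
tcp_rot: [3.142, -0.0, 0.001]
contact_force: [1.0, 0.3, -0.7]
opening: 0.094
grasp_force: 39.2
```

Request:
{"api": "play_rows", "payload": {
  "rows": [
    {"dp":[0.06,-0.85,0],"turn":[0,0,0],"fingers":1},
    {"dp":[0.06,-0.85,0],"turn":[0,0,0],"fingers":1},
    {"dp":[0.06,-0.85,0],"turn":[0,0,0],"fingers":1},
    {"dp":[0.06,-0.85,0],"turn":[0,0,0],"fingers":1},
    {"dp":[0.06,-0.85,0],"turn":[0,0,0],"fingers":1}
  ]
}}

```text
clock: 25.95
eef_pos: [595.2, -36.7, 247.7]
tcp_rot: [-3.142, -0.0, 0.002]
contact_force: [1.1, -1.2, -0.0]
opening: 0.092
grasp_force: 39.2
```

Request:
{"api": "play_rows", "payload": {
  "rows": [
    {"dp":[0.06,-0.85,0],"turn":[0,0,0],"fingers":1},
    {"dp":[0.06,-0.85,0],"turn":[0,0,0],"fingers":1},
    {"dp":[0.06,-0.85,0],"turn":[0,0,0],"fingers":1},
    {"dp":[0,0,0],"turn":[0,0,0],"fingers":1},
    {"dp":[0,0,0],"turn":[0,0,0],"fingers":1}
  ]
}}

```text
clock: 26.37
eef_pos: [602.3, 65.2, 247.5]
tcp_rot: [3.142, 0.0, 0.005]
contact_force: [-0.1, -1.3, -0.5]
opening: 0.096
grasp_force: 39.3
```

Request:
{"api": "play_rows", "payload": {
  "rows": [
    {"dp":[0.15,-0.06,0.4],"turn":[0,0,0],"fingers":1},
    {"dp":[0,0,0.6],"turn":[0,0,0],"fingers":1},
    {"dp":[0,0,0.6],"turn":[0,0,0],"fingers":1},
    {"dp":[0,0,0.4],"turn":[0,0,0],"fingers":1},
    {"dp":[0,0,0.1],"turn":[0,0,0],"fingers":1}
  ]
}}

```text
clock: 26.78
eef_pos: [606.5, 64.4, 160.6]
tcp_rot: [3.141, 0.005, 0.001]
contact_force: [-0.4, -0.4, -0.5]
opening: 0.095
grasp_force: 39.3
```

Request:
{"api": "play_rows", "payload": {
  "rows": [
    {"dp":[0,0,0.08],"turn":[0,0,0],"fingers":1},
    {"dp":[0,0,0.08],"turn":[0,0,0],"fingers":1},
    {"dp":[0,0,0],"turn":[0,0,0],"fingers":1}
  ]
}}

```text
clock: 27.03
eef_pos: [608.9, 65.6, 157.8]
tcp_rot: [-3.142, -0.001, 0.001]
contact_force: [-0.4, -0.8, -0.7]
opening: 0.095
grasp_force: 39.3
```

Within 2 mm of the liner. I'll go down a touch more, release, and rise.

Request:
{"api": "play_rows", "payload": {
  "rows": [
    {"dp":[0,0,0.05],"turn":[0,0,0],"fingers":1},
    {"dp":[0,0,0],"turn":[0,0,0],"fingers":0.7},
    {"dp":[0,0,0],"turn":[0,0,0],"fingers":0.7},
    {"dp":[0,0,0],"turn":[0,0,0],"fingers":0.7},
    {"dp":[0,0,-0.3],"turn":[0,0,0],"fingers":0.7}
  ]
}}

```text
clock: 27.45
eef_pos: [607.1, 65.9, 166.0]
tcp_rot: [3.141, 0.003, 0.002]
contact_force: [-0.9, 0.5, 0.2]
opening: 0.301
grasp_force: 0.0
```

Request:
{"api": "play_rows", "payload": {
  "rows": [
    {"dp":[0,0,-0.7],"turn":[0,0,0],"fingers":0.7},
    {"dp":[0,0,-0.7],"turn":[0,0,0],"fingers":0.7},
    {"dp":[0,0,-0.7],"turn":[0,0,0],"fingers":0.7},
    {"dp":[0,0.5,-0.6],"turn":[0,0,0],"fingers":0.7},
    {"dp":[0,0.8,0],"turn":[0,0,0],"fingers":0.7}
  ]
}}

```text
clock: 27.87
eef_pos: [611.3, 15.8, 282.2]
tcp_rot: [-3.14, -0.009, 0.005]
contact_force: [1.0, -0.3, 0.8]
opening: 0.301
grasp_force: 0.0
```

Request:
{"api": "play_rows", "payload": {
  "rows": [
    {"dp":[-0.3,0.8,0],"turn":[0,0,0],"fingers":0.7},
    {"dp":[-0.8,0.4,0],"turn":[0,0,0],"fingers":0.8},
    {"dp":[-0.9,0,0],"turn":[0,0,0],"fingers":1},
    {"dp":[-0.9,0,0],"turn":[0,0,0],"fingers":1},
    {"dp":[0,0,0],"turn":[0,0,0],"fingers":1}
  ]
}}

```text
clock: 28.28
eef_pos: [486.5, -34.5, 275.5]
tcp_rot: [-3.141, 0.004, 0.001]
contact_force: [0.8, -0.9, -0.5]
opening: 0.0
grasp_force: 0.0
```

```bash
python3 - <<'E'
from h import *
import pickle
d=grab('wrist','w7.png');pickle.dump(d,open('w7.pkl','wb'))
s=r.sense();print(s['clock'],s['eef_pos'],s['tcp_rot'],s['qpos'].round(2),d['pose'].round(3))
E
```

```text
28.3333 [489.90646678 -34.37291015 276.37636302] [3.14158861e+00 1.01748785e-04 1.20594310e-03] [-0.07  0.1   1.86 -0.    1.18  1.5 ] [[ 2.00000e-03 -9.57000e-01 -2.89000e-01  5.60037e+02]
 [-1.00000e+00 -2.00000e-03  0.00000e+00 -3.49820e+01]
 [-1.00000e-03  2.89000e-01 -9.57000e-01  4.18567e+02]
 [ 0.00000e+00  0.00000e+00  0.00000e+00  1.00000e+00]]
```

View pics/w7.png

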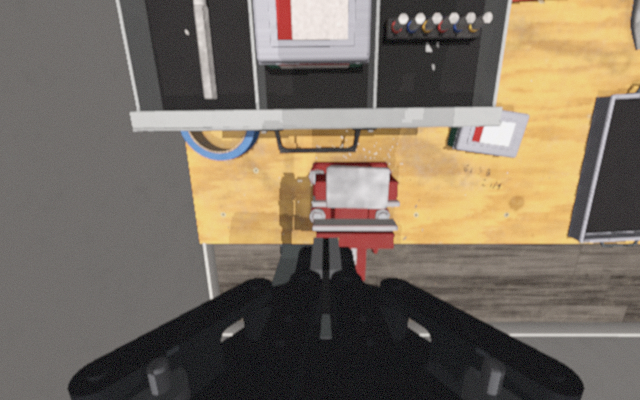

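All three objects are in place: the nail set in the left compartment (205,50), the tin in the middle (310,30) and the strip in the right (440,28). I'll push the drawer shut with closed fingers above the cup handle.

Request:
{"api": "play_rows", "payload": {
  "rows": [
    {"dp":[0.75,-0.1,0],"turn":[0,0,0],"fingers":1},
    {"dp":[0,0,0.5],"turn":[0,0,0],"fingers":1},
    {"dp":[0,0,0.8],"turn":[0,0,0],"fingers":1},
    {"dp":[0,0,0.8],"turn":[0,0,0],"fingers":1},
    {"dp":[0,0,0.4],"turn":[0,0,0],"fingers":1}
  ]
}}

```text
clock: 28.75
eef_pos: [522.4, -29.8, 172.9]
tcp_rot: [-3.141, 0.002, 0.002]
contact_force: [-0.7, -0.6, -0.9]
opening: 0.002
grasp_force: 0.0
```

Request:
{"api": "play_rows", "payload": {
  "rows": [
    {"dp":[0,0,0.05],"turn":[0,0,0],"fingers":1},
    {"dp":[0.15,0,0],"turn":[0,0,0],"fingers":1},
    {"dp":[0.15,0,0],"turn":[0,0,0],"fingers":1},
    {"dp":[0.15,0,0],"turn":[0,0,0],"fingers":1},
    {"dp":[0.15,0,0],"turn":[0,0,0],"fingers":1}
  ]
}}

```text
clock: 29.17
eef_pos: [548.3, -30.0, 174.8]
tcp_rot: [3.142, -0.002, 0.002]
contact_force: [-2.3, 0.3, 0.2]
opening: 0.002
grasp_force: 0.8
```

Request:
{"api": "play_rows", "payload": {
  "rows": [
    {"dp":[0.2,0,0],"turn":[0,0,0],"fingers":1},
    {"dp":[0.2,0,0],"turn":[0,0,0],"fingers":1},
    {"dp":[0.2,0,0],"turn":[0,0,0],"fingers":1},
    {"dp":[0.2,0,0],"turn":[0,0,0],"fingers":1},
    {"dp":[0.2,0,0],"turn":[0,0,0],"fingers":1}
  ]
}}

```text
clock: 29.58
eef_pos: [587.5, -30.0, 173.3]
tcp_rot: [-3.142, -0.0, 0.002]
contact_force: [-1.3, 1.0, 1.6]
opening: 0.001
grasp_force: 0.8
```

Request:
{"api": "play_rows", "payload": {
  "rows": [
    {"dp":[0.25,0,0],"turn":[0,0,0],"fingers":1},
    {"dp":[0.25,0,0],"turn":[0,0,0],"fingers":1},
    {"dp":[0.25,0,0],"turn":[0,0,0],"fingers":1},
    {"dp":[0.25,0,0],"turn":[0,0,0],"fingers":1},
    {"dp":[0.25,0,0],"turn":[0,0,0],"fingers":1}
  ]
}}

```text
clock: 30.0
eef_pos: [637.6, -29.8, 173.1]
tcp_rot: [-3.142, 0.0, 0.002]
contact_force: [-2.2, 1.4, 0.4]
opening: 0.001
grasp_force: 0.9
```

Request:
{"api": "play_rows", "payload": {
  "rows": [
    {"dp":[0.2,0,0],"turn":[0,0,0],"fingers":1},
    {"dp":[0.2,0,0],"turn":[0,0,0],"fingers":1},
    {"dp":[0.2,0,0],"turn":[0,0,0],"fingers":1},
    {"dp":[0.15,0,0],"turn":[0,0,0],"fingers":1},
    {"dp":[0.1,0,0],"turn":[0,0,0],"fingers":1}
  ]
}}

```text
clock: 30.42
eef_pos: [671.4, -29.9, 173.2]
tcp_rot: [3.141, -0.0, 0.002]
contact_force: [-2.3, 0.8, 1.2]
opening: 0.001
grasp_force: 0.8
```

Request:
{"api": "play_rows", "payload": {
  "rows": [
    {"dp":[0.1,0,0],"turn":[0,0,0],"fingers":1},
    {"dp":[0.05,0,0],"turn":[0,0,0],"fingers":1},
    {"dp":[0,0,0],"turn":[0,0,0],"fingers":1}
  ]
}}

```text
clock: 30.67
eef_pos: [675.8, -29.9, 173.2]
tcp_rot: [3.142, 0.002, 0.002]
contact_force: [-4.8, 1.1, 3.0]
opening: -0.0
grasp_force: 2.2
```

Request:
{"api": "play_rows", "payload": {
  "rows": [
    {"dp":[0.08,0,0],"turn":[0,0,0],"fingers":1},
    {"dp":[0,0,0],"turn":[0,0,0],"fingers":1}
  ]
}}

```text
clock: 30.83
eef_pos: [675.8, -29.9, 173.0]
tcp_rot: [-3.141, 0.009, 0.002]
contact_force: [-17.3, 0.8, 11.0]
opening: 0.001
grasp_force: 9.0
```

The force shows the stop is reached, so the drawer is shut. I'll back off and go to tin 1.

Request:
{"api": "play_rows", "payload": {
  "rows": [
    {"dp":[-0.3,0,0],"turn":[0,0,0],"fingers":1},
    {"dp":[-0.9,0,0],"turn":[0,0,0],"fingers":1},
    {"dp":[-0.6,0,-0.6],"turn":[0,0,0],"fingers":1},
    {"dp":[0,0,-0.9],"turn":[0,0,0],"fingers":1},
    {"dp":[0,0,-0.9],"turn":[0,0,0],"fingers":1}
  ]
}}

```text
clock: 31.25
eef_pos: [605.7, -30.1, 269.6]
tcp_rot: [3.141, 0.003, 0.002]
contact_force: [2.4, -0.2, -0.0]
opening: -0.004
grasp_force: 0.0
```

Request:
{"api": "play_rows", "payload": {
  "rows": [
    {"dp":[-0.25,0.8,0],"turn":[0,0,0],"fingers":0},
    {"dp":[-0.25,0.8,0],"turn":[0,0,0],"fingers":0},
    {"dp":[-0.25,0.8,0],"turn":[0,0,0],"fingers":0},
    {"dp":[-0.25,0.8,0],"turn":[0,0,0],"fingers":0},
    {"dp":[-0.25,0.8,0],"turn":[0,0,0],"fingers":0}
  ]
}}

```text
clock: 31.67
eef_pos: [557.7, -191.6, 269.8]
tcp_rot: [3.141, -0.001, 0.002]
contact_force: [-0.1, 0.5, 0.1]
opening: 0.706
grasp_force: 0.0
```

Request:
{"api": "play_rows", "payload": {
  "rows": [
    {"dp":[-0.1,0.8,0],"turn":[0,0,0],"fingers":0},
    {"dp":[0,0.8,0],"turn":[0,0,0],"fingers":0},
    {"dp":[0,0.8,0],"turn":[0,0,0],"fingers":0},
    {"dp":[0,0,0],"turn":[0,0,-1],"fingers":0},
    {"dp":[0,0,0],"turn":[0,0,-1],"fingers":0}
  ]
}}

```text
clock: 32.08
eef_pos: [554.1, -288.4, 269.4]
tcp_rot: [3.141, -0.001, 0.213]
contact_force: [-0.3, 0.0, -0.3]
opening: 1.004
grasp_force: 0.0
```

Request:
{"api": "play_rows", "payload": {
  "rows": [
    {"dp":[0,0,0],"turn":[0,0,-1],"fingers":0},
    {"dp":[0,0,0],"turn":[0,0,-1],"fingers":0},
    {"dp":[0,0,0],"turn":[0,0,-1],"fingers":0},
    {"dp":[0,0,0],"turn":[0,0,-1],"fingers":0},
    {"dp":[0,0,0],"turn":[0,0,-1],"fingers":0}
  ]
}}

```text
clock: 32.5
eef_pos: [554.4, -286.4, 269.5]
tcp_rot: [3.141, -0.0, 0.74]
contact_force: [-0.2, 0.4, 0.6]
opening: 1.0
grasp_force: 0.0
```

Request:
{"api": "play_rows", "payload": {
  "rows": [
    {"dp":[0,0,0],"turn":[0,0,-1],"fingers":0},
    {"dp":[0,0,0],"turn":[0,0,-1],"fingers":0},
    {"dp":[0,0,0],"turn":[0,0,-1],"fingers":0},
    {"dp":[0,0,0],"turn":[0,0,-1],"fingers":0},
    {"dp":[0,0,0],"turn":[0,0,-1],"fingers":0}
  ]
}}

```text
clock: 32.92
eef_pos: [554.5, -286.4, 269.6]
tcp_rot: [3.141, 0.0, 1.264]
contact_force: [0.2, 0.1, -0.7]
opening: 0.999
grasp_force: 0.0
```

Request:
{"api": "play_rows", "payload": {
  "rows": [
    {"dp":[0,0,0],"turn":[0,0,-1],"fingers":0},
    {"dp":[0,0,0],"turn":[0,0,-0.7],"fingers":0},
    {"dp":[0,0,0],"turn":[0,0,0],"fingers":0},
    {"dp":[0,0,0],"turn":[0,0,0],"fingers":0}
  ]
}}

```text
clock: 33.25
eef_pos: [554.4, -286.3, 269.5]
tcp_rot: [3.141, 0.0, 1.434]
contact_force: [-0.3, -0.1, -0.6]
opening: 1.0
grasp_force: 0.0
```

```bash
python3 - <<'E'
from h import *
import pickle
d=grab('wrist');pickle.dump(d,open('w8.pkl','wb'))
t=grab('top')
o=np.zeros((600,640,3),np.uint8);o[:400]=d['pixels'];o[400:,:400]=cv2.resize(t['pixels'][150:250,190:390],(400,200))
cv2.imwrite('pics/m8.png',cv2.cvtColor(o,cv2.COLOR_RGB2BGR))
s=r.sense();print(s['clock'],s['eef_pos'],s['tcp_rot'],s['qpos'].round(2))
for u,v in((541.6-50,-251.8),(541.6,-251.8),(480,-470)):
    P=np.linalg.inv(d['pose'])@[u,v,20,1];print(P[0]/P[2]*d['fx']+d['cx'],P[1]/P[2]*d['fy']+d['cy'])
E
```

```text
33.35 [ 554.36662596 -286.20312515  269.40920957] [3.14122586e+00 2.26183831e-04 1.43406612e+00] [-0.48  0.32  1.6  -0.    1.23 -0.34]
276.4259303990182 150.93292075751208
312.39939055871776 145.93111676432758
294.538005090571 288.6543022765119
```

View pics/m8.png

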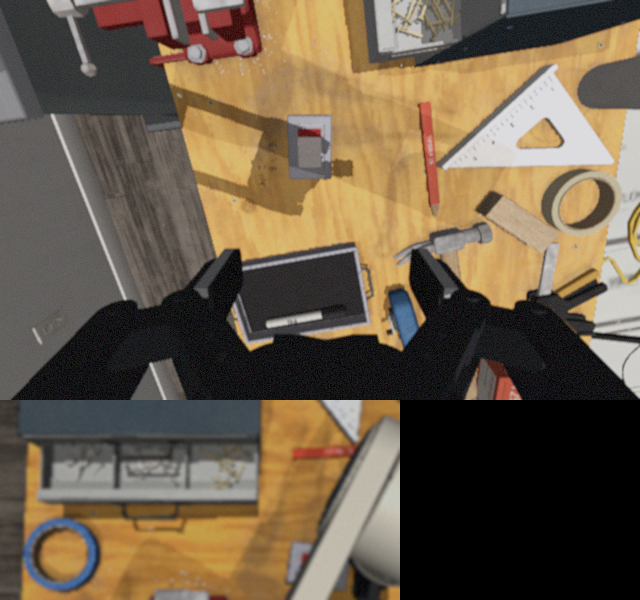

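The top drawer is shut, and only the lower, partly open drawer shows. Tin 1 is at (310,147), and the tray's inner corners are at about (240,268), (357,251), (366,322) and (250,333).

```bash
python3 - <<'E'
from h import *
import pickle
d=pickle.load(open('w8.pkl','rb'))
print(seg(d,(282,108,338,184),40))
C=[ray(d,*p,22) for p in((240,268),(357,251),(366,322),(250,333))];print(C,np.mean(C,0))
for p in((270,325),(340,310)):print('pen',ray(d,*p,13))
E
```

```text
(array([ 538.8, -251.4]), array([83.7, 58.3]), 'long axis deg', np.float32(82.5))
[array([ 402.9, -420.9,   22. ]), array([ 585.4, -416.7,   22. ]), array([ 586.6, -547.1,   22. ]), array([ 392.5, -542.7,   22. ])] [ 491.85 -481.85   22.  ]
pen [ 425.5 -538.7   13. ]
pen [ 546.6 -525.1   13. ]
```

Request:
{"api": "play_rows", "payload": {
  "rows": [
    {"dp":[0.81,-0.5,0],"turn":[0,0,0],"fingers":0},
    {"dp":[0,0,0.7],"turn":[0,0,0],"fingers":0},
    {"dp":[0,0,0.9],"turn":[0,0,0],"fingers":0},
    {"dp":[0,0,0.9],"turn":[0,0,0],"fingers":0},
    {"dp":[0,0,0.9],"turn":[0,0,0],"fingers":0}
  ]
}}

```text
clock: 33.77
eef_pos: [539.1, -251.3, 132.6]
tcp_rot: [3.14, 0.001, 1.435]
contact_force: [1.4, -0.9, 0.0]
opening: 0.999
grasp_force: 0.0
```

Request:
{"api": "play_rows", "payload": {
  "rows": [
    {"dp":[0,0,0.9],"turn":[0,0,0],"fingers":0},
    {"dp":[0,0,0.6],"turn":[0,0,0],"fingers":0},
    {"dp":[0,0,0],"turn":[0,0,0],"fingers":0},
    {"dp":[0,0,0],"turn":[0,0,0],"fingers":0}
  ]
}}

```text
clock: 34.1
eef_pos: [538.2, -251.0, 72.6]
tcp_rot: [-3.139, -0.001, 1.435]
contact_force: [0.9, -0.6, 1.1]
opening: 0.998
grasp_force: 0.0
```

Down 55 mm more, then grip, lift and turn to yaw 90.

Request:
{"api": "play_rows", "payload": {
  "rows": [
    {"dp":[0,0,0.6],"turn":[0,0,0],"fingers":0},
    {"dp":[0,0,0.5],"turn":[0,0,0],"fingers":0},
    {"dp":[0,0,0.3],"turn":[0,0,0],"fingers":0},
    {"dp":[0,0,0],"turn":[0,0,0],"fingers":0},
    {"dp":[0,0,0],"turn":[0,0,0],"fingers":0}
  ]
}}

```text
clock: 34.52
eef_pos: [539.5, -251.6, 18.4]
tcp_rot: [3.141, 0.0, 1.436]
contact_force: [-0.2, 0.0, -0.3]
opening: 0.998
grasp_force: 0.0
```

Request:
{"api": "play_rows", "payload": {
  "rows": [
    {"dp":[0,0,0],"turn":[0,0,0],"fingers":0.7},
    {"dp":[0,0,0],"turn":[0,0,0],"fingers":1},
    {"dp":[0,0,0],"turn":[0,0,0],"fingers":1},
    {"dp":[0,0,0],"turn":[0,0,0],"fingers":1},
    {"dp":[0,0,0],"turn":[0,0,0],"fingers":1}
  ],
  "force": 80
}}

```text
clock: 34.93
eef_pos: [539.6, -251.7, 19.1]
tcp_rot: [3.14, 0.001, 1.437]
contact_force: [-2.0, 1.4, 10.5]
opening: 0.638
grasp_force: 84.9
```

Request:
{"api": "play_rows", "payload": {
  "rows": [
    {"dp":[0,0,-0.3],"turn":[0,0,0],"fingers":1},
    {"dp":[0,0,-0.6],"turn":[0,0,0],"fingers":1},
    {"dp":[0,0,-0.8],"turn":[0,0,-0.65],"fingers":1},
    {"dp":[0,0,-0.8],"turn":[0,0,-0.65],"fingers":1},
    {"dp":[0,0,0],"turn":[0,0,0],"fingers":1}
  ]
}}

```text
clock: 35.35
eef_pos: [542.1, -252.8, 124.1]
tcp_rot: [3.133, 0.004, 1.577]
contact_force: [1.8, -0.6, -3.2]
opening: 0.634
grasp_force: 86.7
```

Request:
{"api": "play_rows", "payload": {
  "rows": [
    {"dp":[-0.88,-0.23,0],"turn":[0,0,0],"fingers":1},
    {"dp":[-0.88,-0.23,0],"turn":[0,0,0],"fingers":1},
    {"dp":[-0.88,-0.23,0],"turn":[0,0,0],"fingers":1},
    {"dp":[-0.88,-0.23,0],"turn":[0,0,0],"fingers":1},
    {"dp":[-0.88,-0.23,0],"turn":[0,0,0],"fingers":1}
  ]
}}

```text
clock: 35.77
eef_pos: [492.1, -428.5, 117.1]
tcp_rot: [-3.141, -0.0, 1.572]
contact_force: [1.1, 0.3, -4.0]
opening: 0.636
grasp_force: 86.5
```

Request:
{"api": "play_rows", "payload": {
  "rows": [
    {"dp":[-0.88,-0.23,0],"turn":[0,0,0],"fingers":1},
    {"dp":[0,0,0.4],"turn":[0,0,0],"fingers":1},
    {"dp":[0,0,0.5],"turn":[0,0,0],"fingers":1},
    {"dp":[0,0,0],"turn":[0,0,0],"fingers":1},
    {"dp":[0,0,0],"turn":[0,0,0],"fingers":1}
  ]
}}

```text
clock: 36.18
eef_pos: [482.8, -461.5, 80.0]
tcp_rot: [-3.139, -0.003, 1.572]
contact_force: [0.4, 1.1, -3.9]
opening: 0.635
grasp_force: 86.3
```

Request:
{"api": "play_rows", "payload": {
  "rows": [
    {"dp":[-0.06,0,0.4],"turn":[0,0,0],"fingers":1},
    {"dp":[0,0,0.5],"turn":[0,0,0],"fingers":1},
    {"dp":[0,0,0.25],"turn":[0,0,0],"fingers":1},
    {"dp":[0,0,0.1],"turn":[0,0,0],"fingers":1},
    {"dp":[0,0,0],"turn":[0,0,0],"fingers":1}
  ]
}}

```text
clock: 36.6
eef_pos: [483.9, -464.3, 31.0]
tcp_rot: [-3.141, -0.001, 1.573]
contact_force: [-0.6, 0.8, -4.0]
opening: 0.631
grasp_force: 86.3
```

Request:
{"api": "play_rows", "payload": {
  "rows": [
    {"dp":[0,0,0.07],"turn":[0,0,0],"fingers":1},
    {"dp":[0,0,0],"turn":[0,0,0],"fingers":1},
    {"dp":[0,0,0],"turn":[0,0,0],"fingers":1}
  ]
}}

```text
clock: 36.85
eef_pos: [484.5, -465.3, 29.4]
tcp_rot: [3.141, 0.001, 1.573]
contact_force: [0.1, 0.4, -4.4]
opening: 0.636
grasp_force: 86.4
```

Request:
{"api": "play_rows", "payload": {
  "rows": [
    {"dp":[0,0,0.05],"turn":[0,0,0],"fingers":1},
    {"dp":[0,0,0],"turn":[0,0,0],"fingers":1},
    {"dp":[0,0,0],"turn":[0,0,0],"fingers":1}
  ]
}}

```text
clock: 37.1
eef_pos: [484.0, -465.0, 26.6]
tcp_rot: [3.142, 0.0, 1.573]
contact_force: [0.4, -0.0, -4.3]
opening: 0.634
grasp_force: 86.4
```

Request:
{"api": "play_rows", "payload": {
  "rows": [
    {"dp":[0,0,0.05],"turn":[0,0,0],"fingers":1},
    {"dp":[0,0,0],"turn":[0,0,0],"fingers":1},
    {"dp":[0,0,0],"turn":[0,0,0],"fingers":1}
  ]
}}

```text
clock: 37.35
eef_pos: [483.9, -464.9, 24.3]
tcp_rot: [-3.141, -0.0, 1.573]
contact_force: [-0.1, 0.1, -3.6]
opening: 0.639
grasp_force: 86.4
```

Request:
{"api": "play_rows", "payload": {
  "rows": [
    {"dp":[0,0,0.04],"turn":[0,0,0],"fingers":1},
    {"dp":[0,0,0],"turn":[0,0,0],"fingers":1},
    {"dp":[0,0,0],"turn":[0,0,0],"fingers":1}
  ]
}}

```text
clock: 37.6
eef_pos: [484.0, -465.0, 24.1]
tcp_rot: [3.142, 0.0, 1.573]
contact_force: [-2.8, 2.6, 7.9]
opening: 0.633
grasp_force: 87.8
```

Request:
{"api": "play_rows", "payload": {
  "rows": [
    {"dp":[0,0,0],"turn":[0,0,0],"fingers":0.1},
    {"dp":[0,0,0],"turn":[0,0,0],"fingers":0.1},
    {"dp":[0,0,0],"turn":[0,0,0],"fingers":0.1},
    {"dp":[0,0,0],"turn":[0,0,0],"fingers":0.1},
    {"dp":[0,0,-0.3],"turn":[0,0,0],"fingers":0.1}
  ]
}}

```text
clock: 38.02
eef_pos: [482.9, -463.9, 33.1]
tcp_rot: [-3.139, -0.002, 1.573]
contact_force: [0.9, 0.6, 0.1]
opening: 0.898
grasp_force: 0.0
```

Request:
{"api": "play_rows", "payload": {
  "rows": [
    {"dp":[0,0,-0.7],"turn":[0,0,0],"fingers":0.1},
    {"dp":[0,0,-0.9],"turn":[0,0,0],"fingers":0.1},
    {"dp":[0,0,-0.9],"turn":[0,0,0],"fingers":0.1},
    {"dp":[-0.5,0,-0.8],"turn":[0,0,0],"fingers":0.1},
    {"dp":[-0.8,0,-0.5],"turn":[0,0,0],"fingers":0.1}
  ]
}}

```text
clock: 38.43
eef_pos: [485.4, -516.2, 192.3]
tcp_rot: [3.139, 0.002, 1.575]
contact_force: [1.4, -1.4, -0.2]
opening: 0.902
grasp_force: 0.0
```

Request:
{"api": "play_rows", "payload": {
  "rows": [
    {"dp":[-0.8,0,-0.4],"turn":[0,0,0],"fingers":0.1},
    {"dp":[-0.8,0,0],"turn":[0,0,0],"fingers":0.1},
    {"dp":[0,0,0],"turn":[0,0,0],"fingers":0.1},
    {"dp":[0,0,0],"turn":[0,0,0],"fingers":0.1},
    {"dp":[0,0,0],"turn":[0,0,0],"fingers":0.1}
  ]
}}

```text
clock: 38.85
eef_pos: [483.9, -580.4, 202.8]
tcp_rot: [-3.141, -0.001, 1.572]
contact_force: [-0.1, 1.0, -0.5]
opening: 0.9
grasp_force: 0.0
```

```bash
python3 - <<'E'
from h import *
d=grab('wrist');t=grab('top')
o=np.zeros((600,640,3),np.uint8);o[:360]=d['pixels'][:360];o[360:,:576]=cv2.resize(t['pixels'][85:265,195:627],(576,240))
cv2.imwrite('pics/m9.png',cv2.cvtColor(o,cv2.COLOR_RGB2BGR))
s=r.sense();print(s['clock'],s['eef_pos'])
E
```

```text
38.95 [ 484.21948379 -579.8016733   202.75155598]
```

View pics/m9.png

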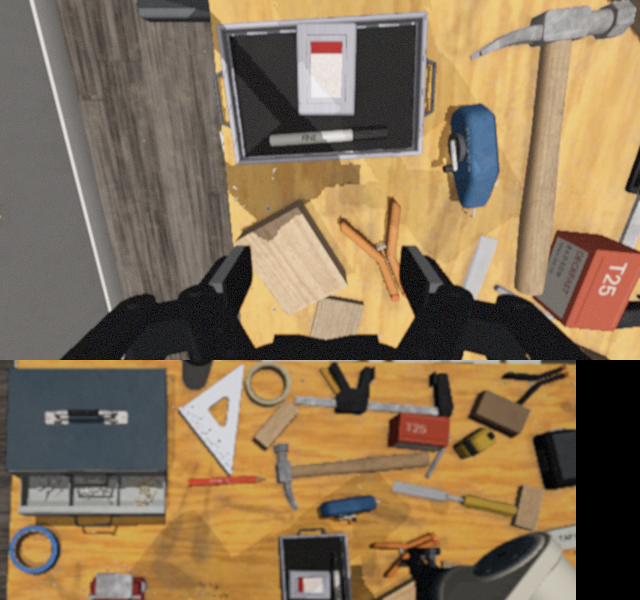

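The started tin stands flat in the tray at (326,68), clear of the pen. The top drawer is shut, the pencil is where it was, and the arm is clear. I'm handing the job in.

```bash
python3 -c "
from rig import r
print(r.sign_off())"
```

```text
the job is handed in; nothing more can be done
None
```

I handed the job in at 39 s of the 210 s limit, and the sign-off gave no verdict. The full tin (about 0.72 kg), the nail set and the bit strip are in the shut top drawer, the started tin (about 0.44 kg) stands in the job tray, and the pencil was not touched.

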